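# Shut the lapped leaves of a shielded enclosure and sweep the seam with a probe

## Robot

A 6-joint arm with a two-finger parallel gripper is mounted at the origin on the work surface. World frame = base frame: x ahead of the robot, y to its left, z up, the work surface at z = 0. Lengths are in m, angles in rad, forces in N, time in s.
With the tool pointing down it reaches from about 0.375 to 0.975 m from the base axis. Payload 3.8 kg.
Tool frame: the origin (TCP) lies at the very end of the fingers, on their centre line; the grasp point (between the pads) lies behind it (bot.tcp_to_grasp is the y of the grasp point in the tool frame, in m); y points along the fingers, z is the direction in which the jaws open and shut, and the axes are right-handed (so a half turn about y gives the same grasp; the last joint's range is limited). The gripper opens to 85 mm and grips with 20 to 120 N. Pads are 22 mm wide; open, the fingers measure 114 mm over their backs; the gripper's body (76 mm by 85 mm) begins 54 mm behind the grasp point. The pads swing forward as they close: fully open they stand 13 mm farther back than shut.
Start: joints at [1.091, 0.264, 1.604, -0, 1.274, -0.037], TCP at [0.289, 0.61, 0.209] pointing down, gripper open.
Joint ranges: [-2.63, 2.63], [-0.94, 2.18], [0.31, 2.57], [-1.31, 4.45], [0, 2.66], [-2.55, 2.55]. Speed limits (rad/s): [2.57, 2.57, 3.14, 3.14, 3.14, 3.14].

## Interface

Orientations are given as a rotation vector (axis times angle).
In Python, from workcell import bot, optics, workorder gives the robot as it stands.
- The arm moves only by the shell command python3 -m handwheel 'ROWS' [FORCE]. ROWS is JSON, a list of rows, each a list of 7 numbers: the shift along the tool's x, y, z in m, then the turn, a rotation vector about the tool's x, y, z in rad, then the opening, from 0 (shut) to 1 (fully open). A call has 1 to 8 rows; each row shifts and turns the commanded pose from where the row before left it, along the tool's axes as they then stand; what a row does not reach is not made up. A row lasts 1/8 s, in which the tool goes at most 62.5 mm and 10.7 degrees, less where a joint would pass 70% of its speed; a pose out of reach is approached as far as the arm can. A call with a gripper value outside its range is refused whole. The fingers move at their own pace and stop on an object; FORCE is the grip in N (left out, the last holds). Time passes only in rows, so rows that do not move let the fingers close. It gives the time, the measured TCP pose, the force and the opening at its end, in the units of the state.
- bot.read_state(): the state, without advancing time (a new reading comes with each control period).
- optics.read_camera(name): name is "scene" or "top"; returns a dict with "image" (480x640x3 uint8, red, green, blue), "z_map" (480x640 float32, m along the optical axis (not along the pixel's ray), 0 where there is no reading), "mtx" (3x3 intrinsics, pixels), "world_from_camera" (4x4, takes a point from camera to world coordinates). Camera axes: x right, y down, z forward; pixel columns grow to the right and rows downward; lengths in m; the calibration is good to about 2 mm. A picture is of the moment at which its call begins.
- workorder.finish_job(): hands the job in, once; it reports no verdict.
The state is a dict: "time": time; "q": joint angles; "joint_vel": joint speeds; "joint_torque": joint torques, N m; "tool_pos": TCP position; "tcp_rot": TCP orientation; "wrist_force": force on the tool from outside, world axes, zero at the start; "torque": the same for the moment, N m; "width": opening from 0.0 (shut) to 1.0 (fully open).
Only numpy, scipy, OpenCV 4.12 (cv2) and the standard library are available. Lean on these libraries where they do the work, as an engineer would, in place of code of your own. Each camera call takes 0.05 s, during which the arm holds its last target.

## Task

Close the shielded enclosure and check its joint: first shut the leaf with the thin stepped-down edge fully, then the thicker leaf whose lip laps over it. Then take the leakage probe from its rest and move its tip slowly, at about 3 cm a second, along the whole seam between the leaves from the end nearest the robot to the end with the cable glands, keeping the tip on the seam (touching lightly or just clear, no hard pressing, no lifting off on the way). Hang the probe back upright by its collar in the fork of its rest, and leave the other things on the bench where they are.

Things in the scene. Friction and masses are not known exactly. Their poses are not given: they have to be found in the camera images.
- enclosure: grey steel box on its back, open upward, fixed: 220 (its x, along the seam) x 240 (y) x 90 mm high, walls 6 mm. Origin: centre of its underside; z up. +x points to the wall with three black cable glands, away from the robot (turned up to 0.3 rad). Two leaves 220 mm long are hinged on its upper long edges, axes at y = -120 and +120 mm, z = 90 mm
- rebated_leaf (a joint): hinge of the leaf on the -y side (robot's right). 0 = shut (level, a stop), grows opening, 1.57 upright, starts 1.45 to 1.85. Stiff, stays where left; 2 to 6 N at the free edge swings it, so it can be pushed shut on its outer face. Panel 6 mm thick to 110 mm from the hinge (underside in the hinge plane), then a bare steel tongue 3 mm thick, 22 mm wide; 132 mm in all
- flanged_leaf (a joint): hinge of the leaf on the +y side (robot's left); sense, start, stop and stiffness as the other. Panel 10 mm thick to 104 mm from the hinge (underside in the hinge plane, outer face 10 mm off it), then an overhanging lip 6 mm thick, 24 mm wide, flush with the outer face; 128 mm in all. Two flat steel lock discs on its face. Shut, its lip covers the other leaf's tongue
- rebated_edge (a point): outer edge of the rebated leaf's 6 mm panel, mid-length, 110 mm from its hinge, on its outer face (moves with the leaf)
- flanged_edge (a point): free edge of the flanged leaf's lip, mid-length, 128 mm from its hinge, on its outer face (moves with the leaf)
- seam_start (a point): end of the seam nearest the robot: where the seam runs once both leaves are shut (fixed on the enclosure: x -90, y -12 mm, 96 mm above the bench, level with the rebated leaf's outer face). The seam is the foot of a step: the lip's edge lies 4 mm to the +y side of this line and stands 4 mm proud. Axes as the enclosure's: x along the seam to the glands
- seam_end (a point): the gland end of the seam, 180 mm from seam_start along the enclosure's x, same height
- probe: cordless leakage probe, a loose round stylus 170 mm long, 0.08 to 0.17 kg, hanging upright in its rest. Origin: the very end of its tip (bottom), z up along it. Brass ball tip 8 mm across, thin shaft (6 mm, from 28 mm up 12 mm across), collar 34 mm across at 70 to 76 mm above the tip, black round handle 18 mm across from 76 to 170 mm
- probe_grip (a point): middle of the probe's handle, on its axis, 123 mm above its tip: the place to grip
- rest_fork (a point): probe rest: fixed stand, dark base 100 x 80 mm, aluminium post, two level prongs 14 mm wide, 22 mm apart, open to its -x. This point: middle of the fork, at the height of the prongs' tops (90 mm above the bench), where the probe's axis belongs; hung, its collar lies on the prongs and its tip 70 mm below. Prongs end 35 mm to -x, post face 25 mm to +x
- meter: bystander: hand-held grey meter 150 x 75 x 35 mm, lying flat; it stands on the other side of the enclosure from the rest
- screwdriver: bystander: screwdriver with black handle lying at the far left
- screw_tray: bystander: small open aluminium tray 90 x 70 x 25 mm at the far right
Not all that is in view belongs to the job. Leave any orange or yellow look-alike of the part that bears rest_fork alone.

How it is judged:
By the outcome, as a careful person would: the job done as asked, in the order asked, and still so for the second after the job is handed in, with the robot touching nothing.
It also fails if it takes over 72 s, if anything falls off the work surface, if the arm or the gripper's body presses on something with over 40 N, if the wrist force passes 120 N, or if a joint passes its speed limit or range.

## Working session

There is one attempt and no reset: what is moved stays moved. The work goes in short steps, Python scripts to look and compute and a shell command to move; the robot and the scene stay as the last step left them, time stands still between calls to the robot, and variables do not carry over. Pictures are saved under pics/ and viewed, and the job is handed in when it is done.

```bash
mkdir -p pics; ls; python3 - <<'E'
from workcell import bot, optics, workorder
import cv2,numpy as np
s=bot.read_state();print(s, bot.tcp_to_grasp)
for n in("scene","top"):
    c=optics.read_camera(n);cv2.imwrite(f"pics/{n}0.png",c["image"][:,:,::-1]);np.savez(f"pics/{n}0.npz",**c)
    print(n,c["mtx"],c["world_from_camera"])
E
```

```text
pics
{'time': 0.0, 'q': array([ 1.09108379e+00,  2.64743806e-01,  1.60539785e+00, -1.43513038e-05,
        1.27367098e+00, -3.68657150e-02]), 'joint_vel': array([ 0.00042754, -0.00114272,  0.00092005,  0.00071692,  0.00157405,
       -0.00062085]), 'joint_torque': array([-2.45632524e-03, -5.15123785e+01, -3.67309284e+01, -5.12149345e-04,
        1.32540800e-02,  1.75438527e-05]), 'tool_pos': array([0.28887047, 0.60919863, 0.20765548]), 'tcp_rot': array([-1.54491031,  0.34783349, -0.34695751]), 'wrist_force': array([-0.32760516, -0.27115532,  0.81154438]), 'torque': array([ 0.00294969,  0.06241614, -0.00638408]), 'width': 0.9980583197591167} -0.0187
scene [[506.63430679   0.         317.64074275]
 [  0.         506.63430679 237.32545105]
 [  0.           0.           1.        ]] [[-0.74431471  0.38670035 -0.54447998  1.06686807]
 [ 0.66744091  0.40294635 -0.6262243   0.7252862 ]
 [-0.02276493 -0.82951617 -0.55801853  0.69796958]
 [ 0.          0.          0.          1.        ]]
top [[543.15604876   0.         327.2127861 ]
 [  0.         543.15604876 242.84771207]
 [  0.           0.           1.        ]] [[ 0.0030396  -0.99711569  0.07583572  0.37525083]
 [-0.99963607 -0.00506254 -0.0264973   0.08656307]
 [ 0.0268048  -0.07572758 -0.9967682   1.40187583]
 [ 0.          0.          0.          1.        ]]
```

View pics/scene0.png

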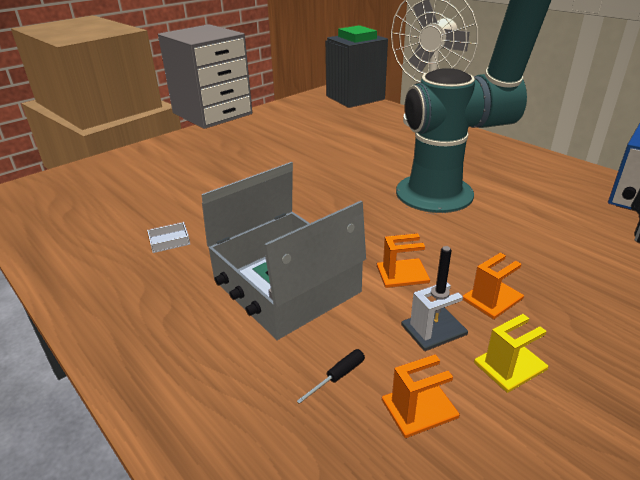

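View pics/top0.png

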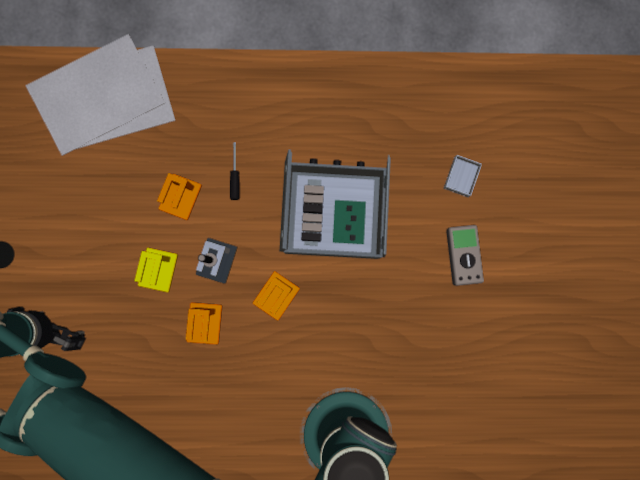

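The rest is the one with the aluminium post and dark base at scene (433,320) / top (216,260). The orange look-alikes at top (179,196), (204,323) and (276,295), and the yellow one at (156,269), do not fit. I'll confirm with an enlarged crop and make measurements.

```bash
cat > h.py <<'E'
import numpy as np,cv2
from workcell import bot, optics, workorder
from scipy.spatial.transform import Rotation as R
def load(n): return dict(np.load(f"pics/{n}.npz"))
def grab(n,tag):
    c=optics.read_camera(n);cv2.imwrite(f"pics/{n}{tag}.png",c["image"][:,:,::-1]);np.savez(f"pics/{n}{tag}.npz",**c);return c
def crop(c,x0,y0,x1,y1,k,fn): cv2.imwrite("pics/"+fn,cv2.resize(c["image"][y0:y1,x0:x1,::-1],None,fx=k,fy=k,interpolation=cv2.INTER_CUBIC))
def ray(c,u,v,z):
    T=c["world_from_camera"];d=T[:3,:3]@np.linalg.inv(c["mtx"])@np.array([u,v,1.]);o=T[:3,3]
    return o+d*(z-o[2])/d[2]
def cloud(c):
    v,u=np.mgrid[:480,:640];Z=c["z_map"];P=np.stack([u,v,np.ones_like(u)],-1)@np.linalg.inv(c["mtx"]).T*Z[...,None]
    T=c["world_from_camera"];return P@T[:3,:3].T+T[:3,3]
def proj(c,p):
    T=np.linalg.inv(c["world_from_camera"]);q=c["mtx"]@(T[:3,:3]@np.asarray(p,float)+T[:3,3]);return q[:2]/q[2]
E
python3 - <<'E'
from h import *
t=load("top0");s=load("scene0")
crop(t,130,140,400,340,2.9,"c1.png")
crop(s,370,220,570,370,4,"c2.png")
P=cloud(t)
for y in (170,190,200,230,245):
    print(y,[ (x,)+tuple((P[y,x]*1000).round().astype(int)) for x in list(range(278,296,2))+list(range(376,394,2))])
E
```

```text
170 [(278, np.int64(672), np.int64(178), np.int64(1)), (280, np.int64(672), np.int64(173), np.int64(-2)), (282, np.int64(672), np.int64(168), np.int64(-1)), (284, np.int64(651), np.int64(157), np.int64(98)), (286, np.int64(634), np.int64(148), np.int64(182)), (288, np.int64(626), np.int64(142), np.int64(217)), (290, np.int64(631), np.int64(139), np.int64(193)), (292, np.int64(668), np.int64(141), np.int64(19)), (294, np.int64(669), np.int64(136), np.int64(18)), (376, np.int64(659), np.int64(-70), np.int64(72)), (378, np.int64(657), np.int64(-74), np.int64(79)), (380, np.int64(658), np.int64(-79), np.int64(77)), (382, np.int64(656), np.int64(-83), np.int64(83)), (384, np.int64(655), np.int64(-87), np.int64(89)), (386, np.int64(655), np.int64(-92), np.int64(89)), (388, np.int64(627), np.int64(-79), np.int64(223)), (390, np.int64(675), np.int64(-115), np.int64(-1)), (392, np.int64(675), np.int64(-120), np.int64(0))]
190 [(278, np.int64(618), np.int64(178), np.int64(5)), (280, np.int64(620), np.int64(173), np.int64(-3)), (282, np.int64(620), np.int64(168), np.int64(-4)), (284, np.int64(5
[... 2824 characters left out ...]
64(462), np.int64(146), np.int64(193)), (288, np.int64(475), np.int64(150), np.int64(7)), (290, np.int64(476), np.int64(145), np.int64(1)), (292, np.int64(475), np.int64(140), np.int64(8)), (294, np.int64(475), np.int64(135), np.int64(7)), (376, np.int64(476), np.int64(-76), np.int64(11)), (378, np.int64(474), np.int64(-77), np.int64(44)), (380, np.int64(470), np.int64(-76), np.int64(92)), (382, np.int64(471), np.int64(-82), np.int64(86)), (384, np.int64(461), np.int64(-69), np.int64(225)), (386, np.int64(462), np.int64(-76), np.int64(202)), (388, np.int64(477), np.int64(-108), np.int64(3)), (390, np.int64(477), np.int64(-114), np.int64(1)), (392, np.int64(477), np.int64(-118), np.int64(6))]
```

View pics/c1.png

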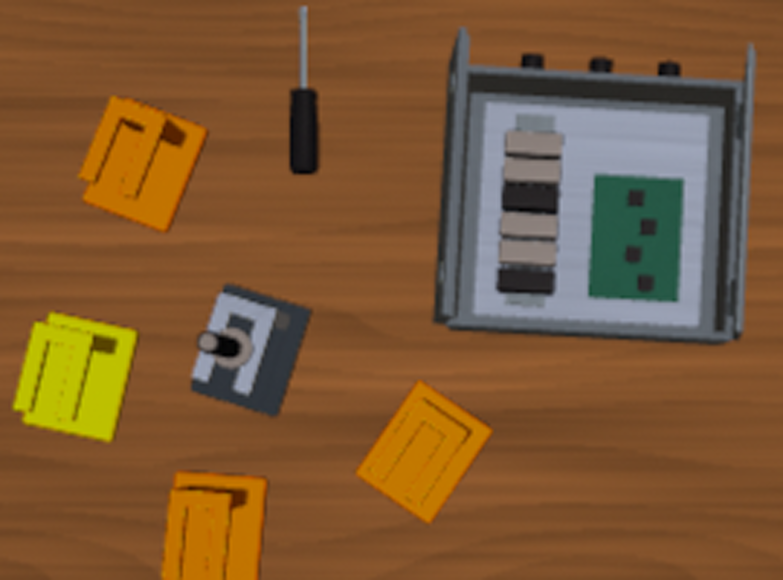

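View pics/c2.png

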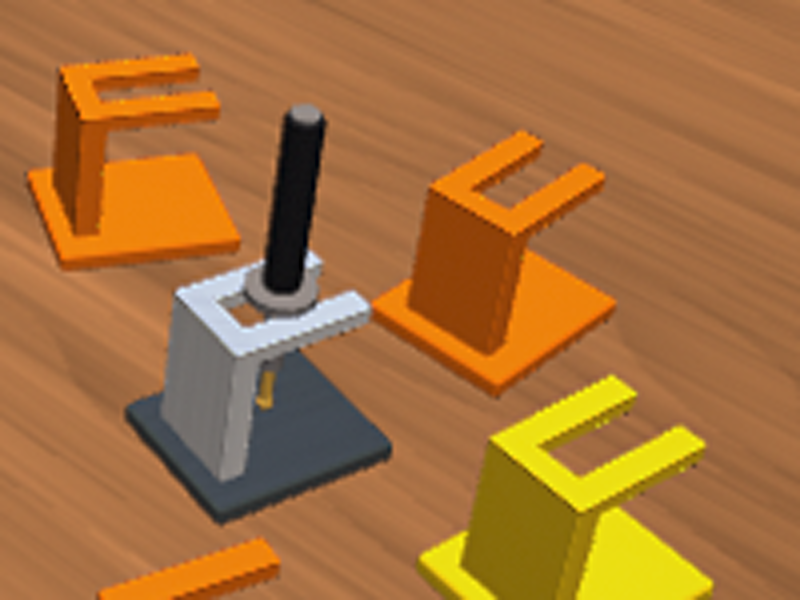

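The crop confirms it: the aluminium rest on the dark base holds the probe, and its fork opens toward the robot. Next I'll measure it.

```bash
python3 - <<'E'
from h import *
t=load("top0");s=load("scene0")
S=cloud(s);T=cloud(t)
def plane(P,mask):
    p=P[mask];p=p[np.isfinite(p).all(1)]
    for _ in range(6):
        c=np.median(p,0) if _==0 else p.mean(0);n=np.linalg.svd(p-c,full_matrices=False)[2][2];d=(p-c)@n;k=abs(d)<max(2.5*d.std(),.002)
        if k.all():break
        p=p[k]
    return c,n,d.std(),len(p)
def poly(pts):
    m=np.zeros((480,640),np.uint8);cv2.fillPoly(m,[np.array(pts,np.int32)],1);return m>0
# gland wall face: lower-left face in scene; +y face
for nm,pp in dict(gland=[(217,268),(270,315),(273,325),(222,283)],plusy=[(284,308),(355,272),(358,288),(284,328)],fl=[(275,255),(355,212),(358,255),(280,290)],re=[(210,205),(285,175),(288,205),(216,235)]).items():
    c,n,sd,N=plane(S,poly(pp));print(nm,c.round(4),n.round(4),sd.round(4),N,'yaw',np.degrees(np.arctan2(n[1],n[0])).round(2))
# base bench plane check
print(np.median(S[poly([(330,420),(380,440),(370,460),(330,440)])],0),np.median(T[poly([(400,300),(440,300),(440,340),(400,340)])],0))
h=T[...,2]
# near wall rim: rows per column where z in .08..0.1
for n,img in(("top",t),):
    for x in range(292,380,12):
        col=[(y,int(h[y,x]*1000),img["image"][y,x].tolist()) for y in range(244,262)]
        if x in(304,352):print(x,col)
E
```

```text
gland [0.6742 0.0466 0.0448] [ 0.9732 -0.0327 -0.2274] 0.0031 501 yaw -1.93
plusy [0.5691 0.1542 0.0416] [ 0.0504  0.9987 -0.01  ] 0.001 1429 yaw 87.11
fl [0.5704 0.1563 0.1573] [0.0496 0.9922 0.1147] 0.0011 3269 yaw 87.14
re [ 0.5568 -0.0789  0.1533] [ 0.0489  0.9931 -0.1062] 0.0013 2386 yaw 87.18
[7.21377200e-01 3.98544387e-01 4.88959255e-04] [ 0.28408283 -0.18975977  0.00073374]
304 [(244, 17, [125, 132, 142]), (245, 10, [141, 148, 163]), (246, 10, [149, 156, 174]), (247, 9, [148, 154, 172]), (248, 8, [141, 148, 164]), (249, 5, [116, 123, 133]), (250, 95, [99, 106, 114]), (251, 88, [97, 104, 112]), (252, 90, [89, 94, 100]), (253, 52, [60, 62, 64]), (254, 13, [54, 45, 37]), (255, 2, [100, 65, 38]), (256, -1, [120, 75, 39]), (257, 2, [126, 79, 42]), (258, 3, [125, 79, 42]), (259, -10, [124, 77, 41]), (260, 0, [126, 79, 42]), (261, 0, [133, 84, 45])]
352 [(244, 15, [138, 148, 163]), (245, 6, [151, 158, 176]), (246, 4, [153, 160, 178]), (247, 8, [154, 161, 180]), (248, 8, [154, 161, 180]), (249, 11, [153, 160, 179]), (250, 9, [150, 157, 176]), (251, 9, [122, 127, 140]), (252, 0, [101, 106, 114]), (253, 93, [96, 103, 110]), (254, 91, [96, 102, 110]), (255, 86, [74, 78, 82]), (256, 44, [48, 48, 47]), (257, -2, [75, 55, 40]), (258, 5, [117, 75, 41]), (259, 2, [129, 81, 42]), (260, -3, [124, 77, 40]), (261, 3, [126, 79, 41])]
```

```bash
python3 - <<'E'
from h import *
t=load("top0");s=load("scene0")
crop(t,275,145,400,265,6,"c3.png")
crop(t,185,230,245,290,10,"c4.png")
crop(s,200,155,380,345,3.1,"c5.png")
E
```

```text
(no output)
```

View pics/c3.png

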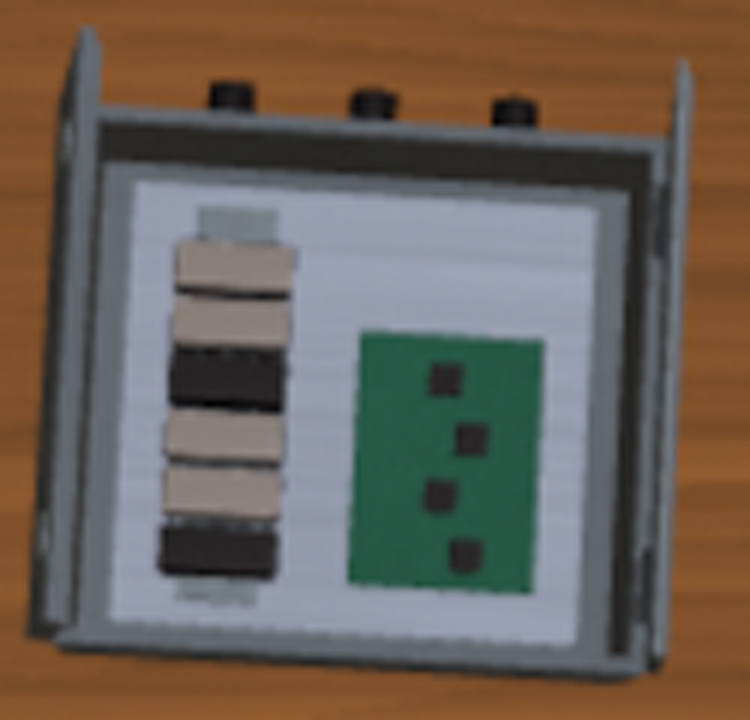

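View pics/c4.png

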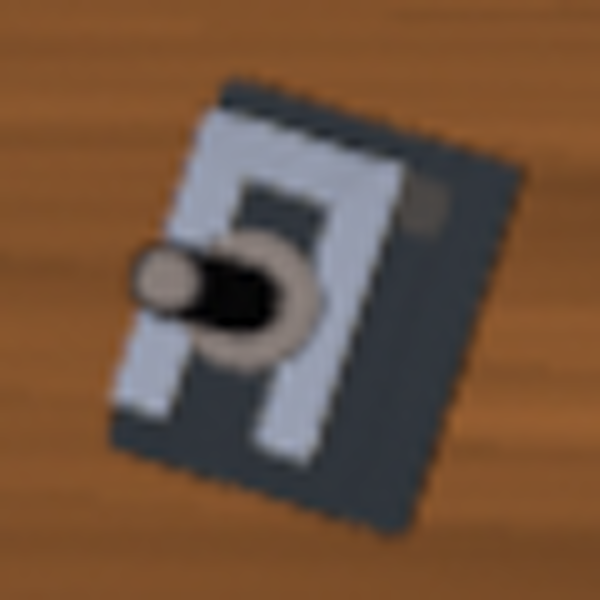

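View pics/c5.png

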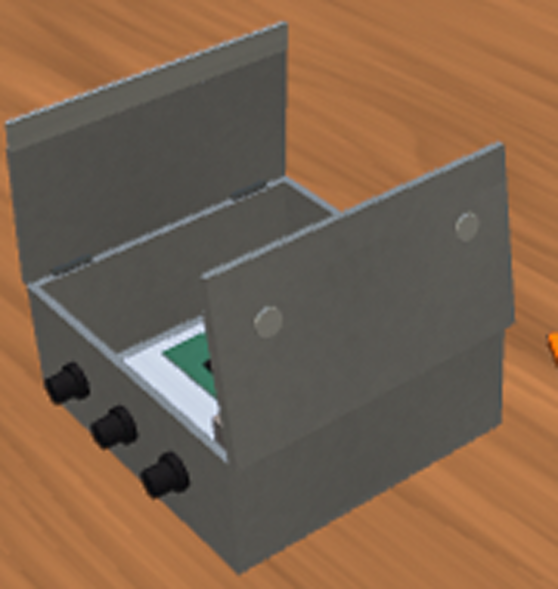

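```bash
python3 - <<'E'
from h import *
t=load("top0");s=load("scene0")
f=lambda x,y:(185+x/10-.45,230+y/10-.45)
tip=ray(t,*f(211,429),.09);back=ray(t,*f(282,192),.09)
print('tip',tip,'back',back,np.linalg.norm(tip-back));d=back-tip;print('yaw',np.arctan2(d[1],d[0]))
fk=tip+(back-tip)*35/60;print('fork',fk, 'scene px',proj(s,fk))
print('handle top',ray(t,*f(170,278),.19),'collar',ray(t,*f(255,298),.096))
# scene: handle top from crop c2 scale4 off(370,220)
g=lambda x,y:(370+x/4-.4,220+y/4-.4)
print('scene handle top',ray(s,*g(305,114),.19),'collar',ray(s,*g(282,285),.096))
g=lambda x,y:(200+x/3.1-.4,155+y/3.1-.4)
k=lambda x,y:(275+x/6-.4,145+y/6-.4)
# near rim outer edge
A=ray(t,*k(70,648),.09);B=ray(t,*k(620,675),.09);print('near rim',A,B,'yaw',np.arctan2(-(A-B)[0],(A-B)[1]))
A=ray(t,*k(105,108),.09);B=ray(t,*k(660,140),.09);print('far rim',A,B,'yaw',np.arctan2(-(A-B)[0],(A-B)[1]))
# scene corner top: gland/+y corner bottom z=0
print('corner bottom',ray(s,*g(239,572),0.0),'far top rim corner -y',ray(s,*g(30,288),.09))
yaw=-.0505;R2=np.array([[np.cos(yaw),-np.sin(yaw)],[np.sin(yaw),np.cos(yaw)]])
for p in [(.46,.15),(.66,.14)]:print(R2.T@p)
E
```

```text
tip [0.40236677 0.34317247 0.09      ] back [0.4594103  0.32730921 0.09      ] 0.05920816670296578
yaw -0.27123714817152517
fork [0.43564216 0.3339189  0.09      ] scene px [439.08498443 293.29641196]
handle top [0.43374628 0.3333296  0.19      ] collar [0.4335827  0.33215326 0.096     ]
scene handle top [0.4337958  0.33322542 0.19      ] collar [0.43496607 0.33486214 0.096     ]
near rim [0.45093942 0.15053364 0.09      ] [ 0.44103275 -0.07142439  0.09      ] yaw -0.044603492780295545
far rim [0.67150062 0.13821491 0.09      ] [ 0.66028221 -0.0887319   0.09      ] yaw -0.049391681370264874
corner bottom [0.67422605 0.14669813 0.        ] far top rim corner -y [ 0.66407792 -0.08655218  0.09      ]
[0.45184179 0.1730289 ]
[0.6520916  0.17313736]
```

```bash
cat >> h.py <<'E'
YAW=-.0505; C=np.array([.5560,.0346])
M=np.array([[np.cos(YAW),-np.sin(YAW),0],[np.sin(YAW),np.cos(YAW),0],[0,0,1]])
def enc(p): return M.T@(np.asarray(p,float)-[*C,0])      # world->enclosure
def wor(p): return M@np.asarray(p,float)+[*C,0]
def st():
    s=bot.read_state();T=R.from_rotvec(s["tcp_rot"]).as_matrix()
    print("t%.2f"%s["time"],"enc mm",(enc(s["tool_pos"])*1000).round(1),"world",(s["tool_pos"]*1000).round(1),"F",s["wrist_force"].round(1),"w%.3f"%s["width"])
    return s,T
def delta(target,Rt=None):
    s,T=st();print("tool shift mm",(T.T@(np.asarray(target)-s["tool_pos"])*1000).round(1))
    if Rt is not None: print("turn",R.from_matrix(T.T@Rt).as_rotvec().round(4))
RT=np.stack([M[:,0],[0,0,-1],M[:,1]],1)
E
python3 - <<'E'
from h import *
s,T=st();print(T.round(3));print(RT.round(3),np.linalg.det(RT))
delta(wor([0,-.175,.20]),RT)
E
```

```text
t0.10 enc mm [-295.8  560.4  207.8] world [288.9 609.3 207.8] F [-0.6 -0.7 -0.1] w0.999
[[ 0.904 -0.001  0.428]
 [-0.428 -0.002  0.904]
 [-0.    -1.    -0.002]]
[[ 0.999  0.     0.05 ]
 [-0.05   0.     0.999]
 [ 0.    -1.     0.   ]] 1.0
t0.10 enc mm [-295.8  560.4  207.8] world [288.9 609.3 207.8] F [-0.6 -0.7 -0.1] w0.999
tool shift mm [ 554.5    8.9 -566.5]
turn [ 0.002  -0.3923 -0.0005]
```

```bash
python3 -m handwheel '[[0,-0.03,0,0,-0.098,0,0],[0,-0.03,0,0,-0.098,0,0],[0,-0.03,0,0,-0.098,0,0],[0,-0.03,0,0,-0.098,0,0],[0.02,0,-0.05,0,0,0,0],[0.02,0,-0.05,0,0,0,0],[0.02,0,-0.05,0,0,0,0],[0.02,0,-0.05,0,0,0,0]]' 40; python3 -c "
from h import *
delta(wor([0,-.175,.33]),RT)"
```

```text
time: 1.1
tool_pos: [0.3591, 0.4043, 0.3284]
tcp_rot: [-1.571, 0.04, -0.039]
wrist_force: [0.9, 1.2, -0.7]
width: 0.001
t1.10 enc mm [-215.3  359.3  328.4] world [359.1 404.3 328.4] F [ 0.9  1.2 -0.7] w0.001
tool shift mm [ 215.3   -1.3 -534.3]
turn [ 0.0008  0.0001 -0.0003]
```

```bash
python3 -m handwheel '[[0.022,0,-0.054,0,0,0,0],[0.022,0,-0.054,0,0,0,0],[0.022,0,-0.054,0,0,0,0],[0.022,0,-0.054,0,0,0,0],[0.022,0,-0.054,0,0,0,0],[0.022,0,-0.054,0,0,0,0],[0.022,0,-0.054,0,0,0,0],[0.022,0,-0.054,0,0,0,0]]'; python3 -c "
from h import *
delta(wor([0,-.175,.33]),RT)"
```

```text
time: 2.1
tool_pos: [0.5129, -0.0361, 0.3286]
tcp_rot: [-1.57, 0.04, -0.04]
wrist_force: [0.7, 0.3, -0.1]
width: -0.0
t2.10 enc mm [-39.5 -72.8 328.6] world [512.9 -36.1 328.6] F [ 0.7  0.3 -0.1] w-0.000
tool shift mm [  39.6   -1.4 -102.2]
turn [-0.0003 -0.0005 -0.0003]
```

```bash
python3 -m handwheel '[[0.013,0,-0.034,0,0,0,0],[0.013,0,-0.034,0,0,0,0],[0.013,0,-0.034,0,0,0,0],[0,0.05,0,0,0,0,0],[0,0.05,0,0,0,0,0],[0,0.044,0,0,0,0,0],[0,0,0.015,0,0,0,0],[0,0,0.015,0,0,0,0]]'; python3 -c "
from h import *
delta(wor([0,-.1305,.185]),RT)"
```

```text
time: 3.1
tool_pos: [0.549, -0.1073, 0.1865]
tcp_rot: [-1.57, 0.039, -0.041]
wrist_force: [-0.4, -0.7, 0.3]
width: 0.002
t3.10 enc mm [ 1.000e-01 -1.420e+02  1.865e+02] world [ 549.  -107.3  186.5] F [-0.4 -0.7  0.3] w0.002
tool shift mm [-0.1  1.5 11.5]
turn [-0.     -0.0005  0.0016]
```

```bash
python3 -m handwheel '[[0,0.002,0.012,0,0,0,0],[0,0.004,0.023,0,0,0,0],[0,0.006,0.015,0,0,0,0],[0,0.009,0.014,0,0,0,0],[0,0.011,0.0125,0,0,0,0],[0,0.013,0.0105,0,0,0,0]]'; python3 -c "
from h import *
st();grab('scene','1')
delta(wor([0,-.042,.112]),RT)"
```

```text
time: 3.85
tool_pos: [0.555, -0.0165, 0.1438]
tcp_rot: [-1.563, 0.036, -0.045]
wrist_force: [0.1, 1.9, 3.5]
width: -0.002
t3.85 enc mm [  1.6 -51.  143.8] world [555.  -16.5 143.8] F [0.1 1.9 3.5] w-0.002
t3.90 enc mm [-1.000e-01 -5.200e+01  1.403e+02] world [553.3 -17.4 140.3] F [ 0.5 -0.3  1.2] w-0.000
tool shift mm [ 0.1 28.3  9.9]
turn [-0.0038  0.0006  0.0018]
```

View pics/scene1.png

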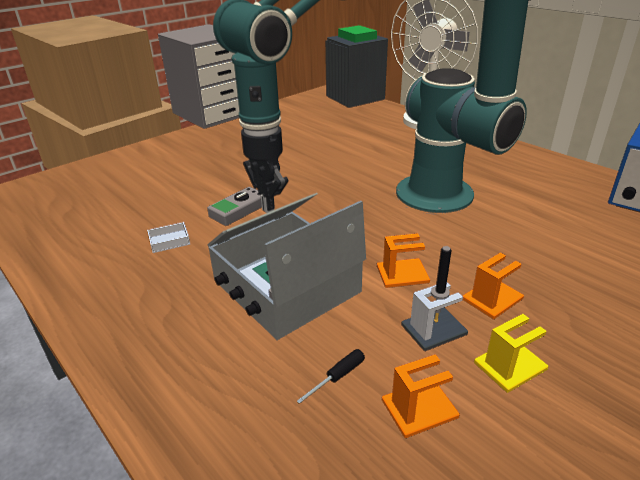

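The rebated leaf (near 265,225) is swinging down under the fingers, as planned. I'll continue down to the stop.

```bash
python3 -m handwheel '[[0,0.012,0.005,0,0,0,0],[0,0.014,0.004,0,0,0,0],[0,0.008,0.001,0,0,0,0],[0,0.006,0.001,0,0,0,0],[0,0,0,0,0,0,0]]'; python3 -c "
from h import *
delta(wor([0,-.0395,.096]),RT)"
```

```text
time: 4.53
tool_pos: [0.5522, -0.0106, 0.0988]
tcp_rot: [-1.571, 0.042, -0.038]
wrist_force: [1.2, -0.0, 0.2]
width: 0.0
t4.53 enc mm [ -1.5 -45.3  98.8] world [552.2 -10.6  98.8] F [ 1.2 -0.   0.2] w0.000
tool shift mm [1.5 2.8 5.8]
turn [ 0.0002 -0.0006 -0.0021]
```

```bash
python3 -m handwheel '[[0,0.002,0.003,0,0,0,0],[0,0.001,0.002,0,0,0,0],[0,0.001,0,0,0,0,0],[0,0,0,0,0,0,0]]'
```

```text
time: 5.03
tool_pos: [0.5535, -0.0052, 0.0962]
tcp_rot: [-1.57, 0.039, -0.04]
wrist_force: [-0.1, -0.3, 0.6]
width: -0.004
```

```bash
python3 -m handwheel '[[0,0.002,0,0,0,0,0],[0,0,0,0,0,0,0]]';python3 -m handwheel '[[0,0.002,0,0,0,0,0],[0,0,0,0,0,0,0]]'
```

```text
time: 5.28
tool_pos: [0.5535, -0.0052, 0.094]
tcp_rot: [-1.57, 0.04, -0.04]
wrist_force: [-0.2, -0.2, 1.3]
width: -0.003
time: 5.52
tool_pos: [0.5533, -0.0053, 0.0918]
tcp_rot: [-1.57, 0.04, -0.04]
wrist_force: [0.5, 0.6, 0.3]
width: 0.006
```

```bash
python3 -c "
from h import *
s=grab('scene','2');crop(s,180,120,400,345,2.6,'c6.png')
st()"
```

```text
t5.58 enc mm [ -0.8 -40.1  91.8] world [553.2  -5.4  91.8] F [-0.3  0.5  0.5] w0.002
```

View pics/c6.png

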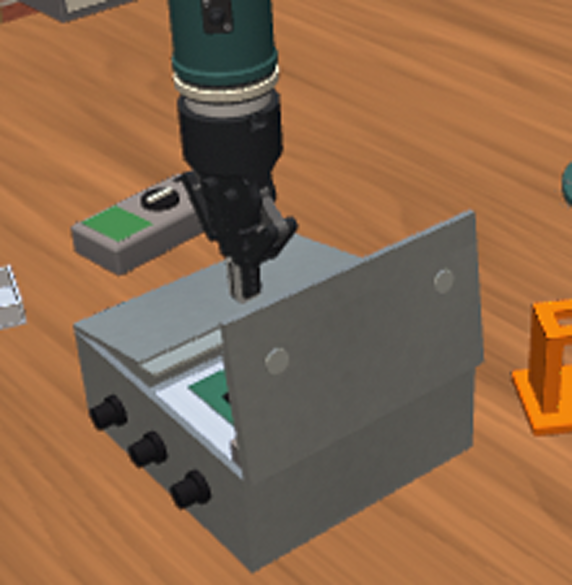

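```bash
python3 - <<'E'
from h import *
s=load("scene2");S=(cloud(s)-[*C,0])@M*1000
for (x,y) in [(120,330),(135,345),(150,340),(170,340),(200,320),(180,345),(300,255),(320,250),(243,297),(243,280),(155,362),(150,372)]:
    u,v=int(180+x/2.6),int(120+y/2.6);print((x,y),np.median(S[v-1:v+2,u-1:u+2].reshape(-1,3),0).round(1))
E
```

```text
(120, 330) [ 93.3 -78.2 104.1]
(135, 345) [101.5 -43.1 111.6]
(150, 340) [ 89.1 -40.5 111.8]
(170, 340) [ 79.1 -25.7 115.6]
(200, 320) [ 46.5 -35.4 113.1]
(180, 345) [ 76.7 -13.4 116.1]
(300, 255) [-77.  -68.  107.3]
(320, 250) [-94.8 -62.4 107.6]
(243, 297) [  8.1 -30.1 122.1]
(243, 280) [  7.8 -27.5 139.3]
(155, 362) [104.6  -6.5 116.1]
(150, 372) [113.1  -0.3 115.6]
```

```bash
python3 - <<'E'
from h import *
s=load("scene2")
for z in(.0918,.105,.112,.12):
    p=proj(s,wor([-.0008,-.040,z]));print(z,p,(p-[180,120])*2.6)
S=(cloud(load("scene1"))-[*C,0])@M*1000
s1=load("scene1");crop(s1,200,180,380,320,4,'c7.png')
crop(s,230,190,310,250,10,'c8.png')
E
```

```text
0.0918 [274.54337196 241.93941605] [245.81276709 317.04248173]
0.105 [274.10362624 236.77746093] [244.66942822 303.62139842]
0.112 [273.8679577  234.01106575] [244.05669002 296.42877095]
0.12 [273.59649487 230.82449931] [243.35088666 288.1436982 ]
```

View pics/c8.png

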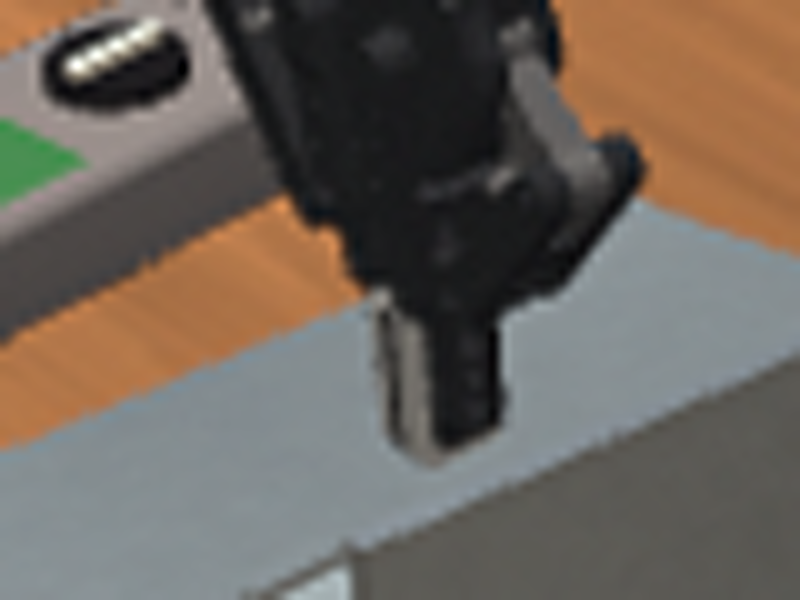

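```bash
python3 - <<'E'
from h import *
t=load("top0");print('top0 tcp px',proj(t,[.2888,.6092,.2077]),'if +20mm',proj(t,[.2888,.6092,.2277]))
crop(t,0,290,120,380,6,'c9.png')
s1=load("scene1");print(proj(s1,wor([.0016,-.051,.1438])),proj(s1,wor([.0016,-.051,.1638])))
crop(s1,220,150,320,230,8,'c10.png')
S=(cloud(s1)-[*C,0])@M*1000
for u,v in[(240,230),(250,225),(235,235),(300,205)]:print(u,v,np.median(S[v-1:v+2,u-1:u+2].reshape(-1,3),0).round(1))
E
```

```text
top0 tcp px [ 69.67284434 323.62511013] if +20mm [ 65.4614815 324.310071 ]
[268.80020915 219.46327581] [268.05518369 211.19947782]
240 230 [ 61.8 -68.6 134.8]
250 225 [ 41.6 -61.  142.1]
235 235 [  51.6 -116.8   93. ]
300 205 [-97.5 -75.1 129.8]
```

View pics/c9.png

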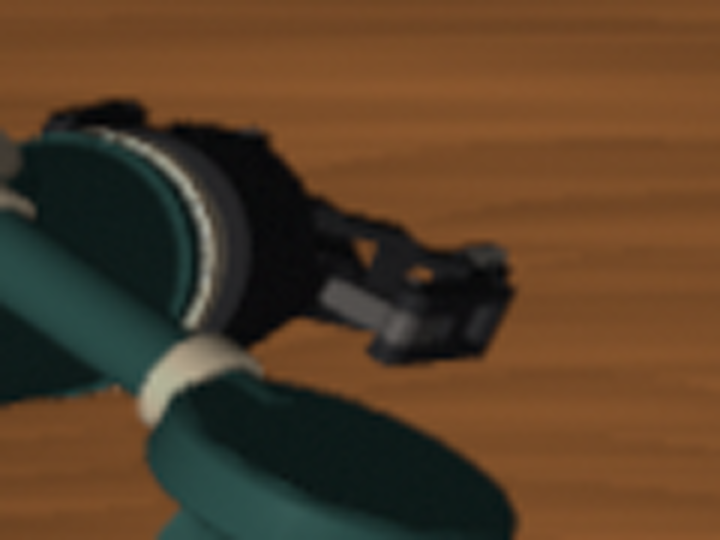

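View pics/c10.png

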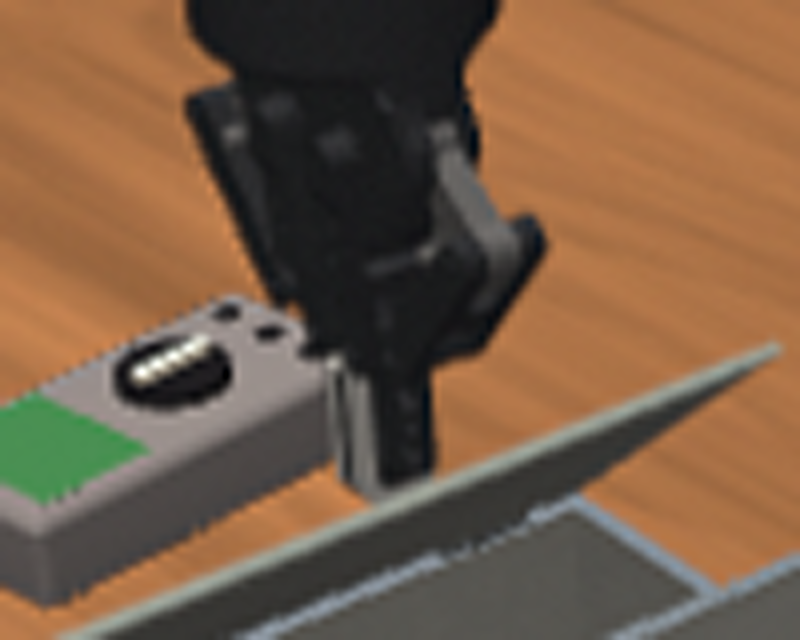

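```bash
python3 -m handwheel '[[0,0.004,0,0,0,0,0],[0,0.004,0,0,0,0,0],[0,0.0,0,0,0,0,0]]';python3 -c "
from h import *
s=grab('scene','3');crop(s,180,120,400,345,2.6,'c11.png');st()
S=(cloud(s)-[*C,0])@M*1000
for (x,y) in [(120,340),(150,350),(170,345),(200,325),(300,255)]:
    u,v=int(180+x/2.6),int(120+y/2.6);print((x,y),np.median(S[v-1:v+2,u-1:u+2].reshape(-1,3),0).round(1))
"
```

```text
time: 5.95
tool_pos: [0.5528, -0.0054, 0.0833]
tcp_rot: [-1.571, 0.041, -0.039]
wrist_force: [-0.3, 0.1, 0.0]
width: 0.001
t6.00 enc mm [ -1.2 -40.2  83.4] world [552.8  -5.4  83.4] F [-1.   0.4  0.3] w-0.001
(120, 340) [ 98.2 -69.5 101.1]
(150, 350) [ 91.5 -38.1 104.7]
(170, 345) [ 76.  -32.2 105.1]
(200, 325) [ 44.5 -40.3 105.3]
(300, 255) [-83.8 -77.2 100.9]
```

View pics/c11.png

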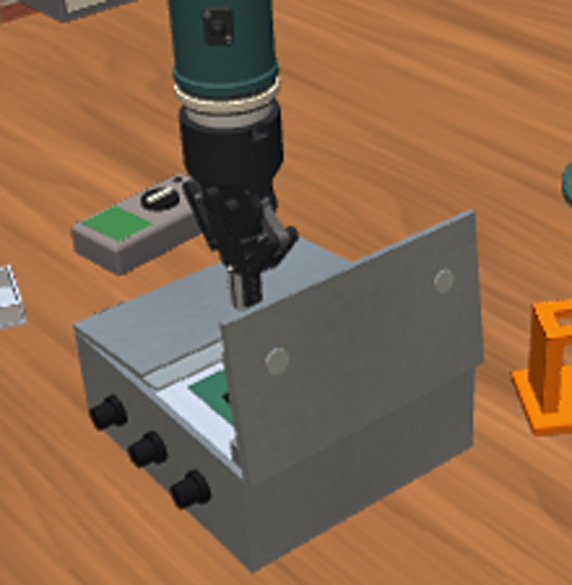

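```bash
python3 -m handwheel '[[0,0.004,0,0,0,0,0],[0,0.003,0,0,0,0,0],[0,0.0,0,0,0,0,0]]';python3 -m handwheel '[[0,0.002,0,0,0,0,0],[0,0,0,0,0,0,0]]'
```

```text
time: 6.38
tool_pos: [0.5531, -0.0054, 0.0765]
tcp_rot: [-1.571, 0.04, -0.039]
wrist_force: [0.8, -1.0, 0.8]
width: 0.002
time: 6.62
tool_pos: [0.5532, -0.0054, 0.0748]
tcp_rot: [-1.571, 0.04, -0.04]
wrist_force: [0.2, 0.6, -0.4]
width: -0.001
```

```bash
python3 -m handwheel '[[0,0.002,0,0,0,0,0],[0,0,0,0,0,0,0]]';python3 -m handwheel '[[0,0.002,0,0,0,0,0],[0,0,0,0,0,0,0]]'
```

```text
time: 6.88
tool_pos: [0.5534, -0.0054, 0.0738]
tcp_rot: [-1.571, 0.04, -0.04]
wrist_force: [-2.5, 0.4, 5.9]
width: 0.0
time: 7.12
tool_pos: [0.5534, -0.0054, 0.0736]
tcp_rot: [-1.571, 0.04, -0.04]
wrist_force: [-7.5, 0.7, 16.4]
width: 0.0
```

```bash
python3 -m handwheel '[[0,-0.052,0,0,0,0,0],[0,-0.055,0,0,0,0,0],[0,-0.055,0,0,0,0,0],[0,-0.052,0.02,0,0,0,0],[0,0,0.055,0,0,0,0],[0,0,0.055,0,0,0,0],[0,0,0.055,0,0,0,0],[0,0,0.045,0,0,0,0]]'; python3 -c "
from h import *
s=grab('scene','4');crop(s,180,120,400,345,2.6,'c12.png')
delta(wor([0,.190,.163]),RT)
S=(cloud(s)-[*C,0])@M*1000
for (x,y) in [(120,340),(150,350),(170,345),(200,325),(240,300)]:
    u,v=int(180+x/2.6),int(120+y/2.6);print((x,y),np.median(S[v-1:v+2,u-1:u+2].reshape(-1,3),0).round(1))
"
```

```text
time: 8.12
tool_pos: [0.5648, 0.2264, 0.2848]
tcp_rot: [-1.57, 0.039, -0.039]
wrist_force: [1.3, -0.2, 0.1]
width: 0.001
t8.18 enc mm [ -1.3 197.2 284.5] world [564.6 231.6 284.5] F [1.  2.5 0.5] w-0.003
tool shift mm [  1.4 121.4  -7.7]
turn [-0.0047  0.0028 -0.0004]
(120, 340) [ 94.6 -77.5  95.7]
(150, 350) [ 85.2 -49.7  95.2]
(170, 345) [ 69.7 -43.8  96. ]
(200, 325) [ 39.2 -49.8  96.6]
(240, 300) [ -7.7 -59.7  95.6]
```

View pics/c12.png

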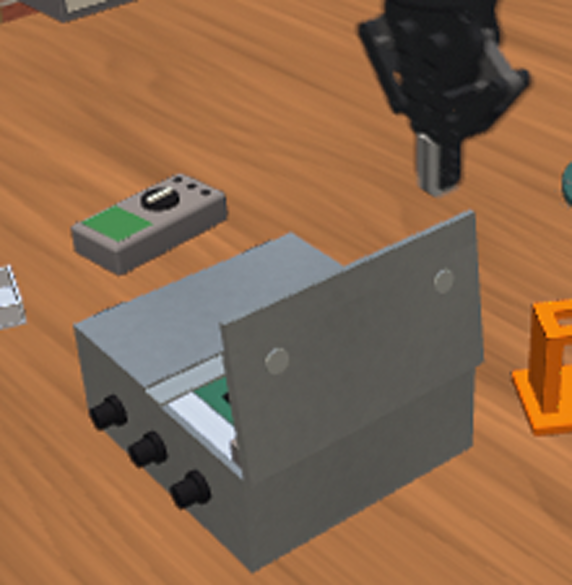

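```bash
python3 -c "
from h import *
s=load('scene4')
for z in (.2845,.295,.305,.315):print(z,(proj(s,wor([-.0013,.193,z]))-[180,120])*2.6)
"
python3 -m handwheel '[[0,0.055,-0.004,0,0,0,0],[0,0.055,0,0,0,0,0],[0,0.012,-0.008,0,0,0,0],[0,0,-0.02,0,0,0,0],[0,0,-0.02,0,0,0,0],[0,0,-0.015,0,0,0,0],[0,0.002,-0.012,0,0,0,0]]';python3 -c "
from h import *
delta(wor([0,.111,.161]),RT)"
```

```text
0.2845 [440.31334336 221.23685749]
0.295 [440.52095984 206.46990807]
0.305 [440.72150098 192.20620059]
0.315 [440.92484311 177.74326876]
time: 9.05
tool_pos: [0.5628, 0.1448, 0.1635]
tcp_rot: [-1.569, 0.037, -0.045]
wrist_force: [0.4, 2.0, 3.4]
width: 0.002
t9.05 enc mm [  1.2 110.4 163.5] world [562.8 144.8 163.5] F [0.4 2.  3.4] w0.002
tool shift mm [-1.2  2.5  0.6]
turn [-0.002  -0.0015  0.0047]
```

```bash
python3 -m handwheel '[[0,0.006,-0.014,0,0,0,0],[0,0.008,-0.015,0,0,0,0],[0,0.010,-0.013,0,0,0,0],[0,0.013,-0.011,0,0,0,0],[0,0.014,-0.008,0,0,0,0],[0,0.016,-0.006,0,0,0,0],[0,0.008,-0.002,0,0,0,0],[0,0,0,0,0,0,0]]';python3 -c "
from h import *
s=grab('scene','5');crop(s,180,120,400,345,2.6,'c13.png')
delta(wor([0,.0395,.078]),RT)"
```

```text
time: 10.05
tool_pos: [0.5561, 0.0766, 0.0843]
tcp_rot: [-1.571, 0.043, -0.037]
wrist_force: [0.8, -0.4, -0.1]
width: -0.001
t10.10 enc mm [-1.3 42.2 85.1] world [556.8  76.8  85.1] F [-0.4 -0.2  0.1] w0.001
tool shift mm [ 1.4  7.1 -2.7]
turn [-0.0001 -0.0002 -0.0017]
```

View pics/c13.png

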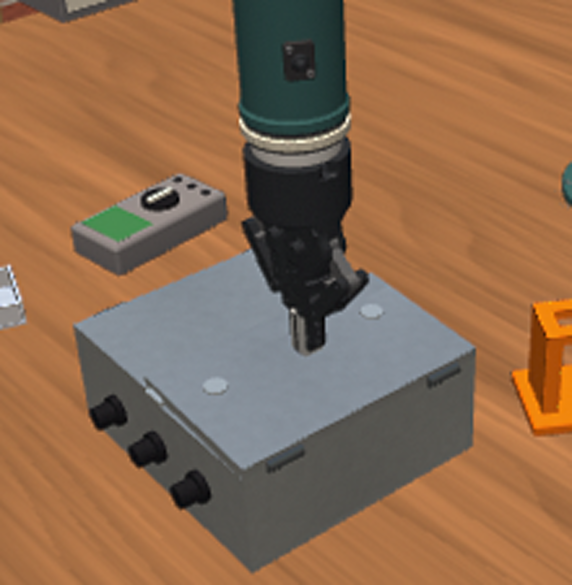

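The flanged leaf is almost down, with the fingertip on it at crop (305,352). Now I'll press it gently to its stop.

```bash
python3 -m handwheel '[[0,0.004,-0.002,0,0,0,0],[0,0.003,0,0,0,0,0],[0,0,0,0,0,0,0]]';python3 -m handwheel '[[0,0.003,0,0,0,0,0],[0,0,0,0,0,0,0]]'
```

```text
time: 10.48
tool_pos: [0.5574, 0.0747, 0.079]
tcp_rot: [-1.57, 0.04, -0.04]
wrist_force: [-0.4, 0.5, -0.2]
width: 0.001
time: 10.72
tool_pos: [0.5576, 0.0747, 0.0777]
tcp_rot: [-1.57, 0.04, -0.04]
wrist_force: [-4.3, -0.4, 9.9]
width: -0.003
```

```bash
python3 -c "
from h import *
print(enc([.4340,.3333,.2])*1000)
delta([.4340,.3333,.23],RT)"
```

```text
[-136.92240715  292.16081945  200.        ]
t10.72 enc mm [-0.4 40.1 77.7] world [557.6  74.7  77.7] F [-4.3 -0.4  9.9] w-0.003
tool shift mm [-136.5 -152.3  252. ]
turn [-0.0001 -0.0002  0.0004]
```

```bash
python3 -m handwheel '[[0,-0.052,0,0,0,0,0.5],[0,-0.052,0,0,0,0,1],[0,-0.05,0,0,0,0,1],[-0.027,0,0.05,0,0,0,1],[-0.027,0,0.05,0,0,0,1],[-0.027,0,0.05,0,0,0,1],[-0.027,0,0.05,0,0,0,1],[-0.027,0,0.052,0,0,0,1]]';python3 -m handwheel '[[0,0,0,0,0,0,1]]'; python3 -c "
from h import *
s=grab('scene','6');t=grab('top','6');crop(s,330,150,520,350,3,'c14.png');crop(t,180,210,260,290,7,'c15.png')
delta([.4340,.3333,.104],RT)
crop(s,180,120,400,345,2.6,'c16.png')
S=(cloud(s)-[*C,0])@M*1000
for (x,y) in [(120,330),(150,340),(200,345),(240,300),(230,420),(300,400),(280,430),(400,350)]:
    u,v=int(180+x/2.6),int(120+y/2.6);print((x,y),np.median(S[v-1:v+2,u-1:u+2].reshape(-1,3),0).round(1))
"
```

```text
time: 11.72
tool_pos: [0.4343, 0.3346, 0.23]
tcp_rot: [-1.57, 0.04, -0.04]
wrist_force: [-0.1, 0.9, 0.9]
width: 1.003
time: 11.85
tool_pos: [0.4333, 0.3364, 0.2299]
tcp_rot: [-1.57, 0.036, -0.035]
wrist_force: [0.2, -0.4, 0.4]
width: 0.999
t11.95 enc mm [-136.   292.3  229.8] world [434.9 333.4 229.8] F [-0.5  0.1  0.1] w1.000
tool shift mm [ -0.9 125.8  -0. ]
turn [ 0.0008  0.0018 -0.    ]
(120, 330) [ 88.3 -89.6  96.5]
(150, 340) [ 77.7 -61.7  96.3]
(200, 345) [ 52.5 -29.5  96.1]
(240, 300) [ -8.6 -61.4  96.4]
(230, 420) [ 89.7  70.1 100.1]
(300, 400) [ 37.2  83.2 100.9]
(280, 430) [ 70.5 103.9 100.7]
(400, 350) [-58.   83.3 100.3]
```

View pics/c14.png

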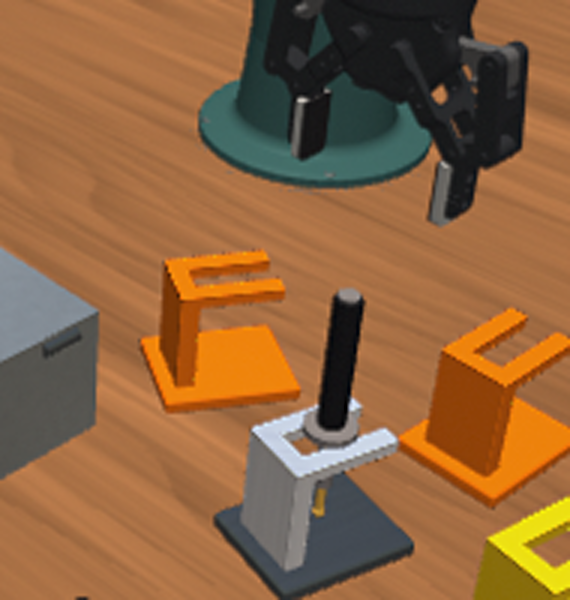

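View pics/c16.png

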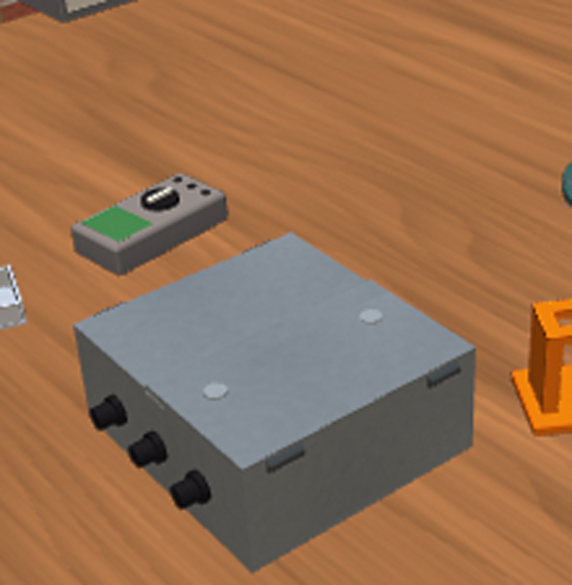

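View pics/c15.png

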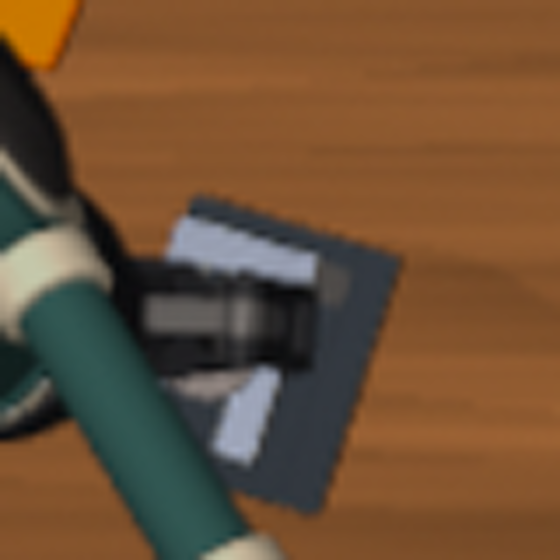

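```bash
python3 - <<'E'
from h import *
s=load("scene6");S=cloud(s)
for z in(.23,.25,.265,.28):print(z,(proj(s,[.4349,.3334,z])-[330,150])*3)
for x,y in[(305,140),(300,150),(455,205),(440,210),(318,120),(465,185)]:
    u,v=int(330+x/3),int(150+y/3);print((x,y),S[v,u].round(3))
t=load("top6");T=cloud(t)
for x,y in[(180,313),(243,310),(300,330),(290,290)]:
    u,v=int(180+x/7),int(210+y/7);print((x,y),T[v,u].round(3))
E
```

```text
0.23 [355.07657252 236.77732254]
0.25 [359.4657027  206.40498034]
0.265 [362.83490725 183.09042163]
0.28 [366.2726663  159.30147258]
(305, 140) [0.441 0.296 0.28 ]
(300, 150) [0.441 0.295 0.272]
(455, 205) [0.442 0.392 0.281]
(440, 210) [0.448 0.388 0.278]
(318, 120) [0.43  0.297 0.288]
(465, 185) [0.439 0.395 0.293]
(180, 313) [0.432 0.291 0.365]
(243, 310) [0.431 0.273 0.371]
(300, 330) [0.428 0.266 0.324]
(290, 290) [0.439 0.264 0.348]
```

```bash
python3 - <<'E'
from h import *
for n in("scene3","scene5"):
    s=load(n);S=(cloud(s)-[*C,0])@M*1000
    crop(s,255,190,325,260,8,'x_'+n+'.png')
    # finger points: heights 5..38 above leaf
    u0,v0=(272,232) if n=="scene3" else (297,250)
    for v in range(v0-14,v0+6,3):print(n,v,[(u,*S[v,u].round(0).astype(int).tolist()) for u in range(u0-6,u0+14,2)])
s=load("scene6");a=proj(s,[.4349,.3334,.265]);print(proj(s,[.4349,.3434,.265])-a,proj(s,[.4449,.3334,.265])-a)
E
```

```text
scene3 218 [(266, 13, -43, 156), (268, 8, -43, 154), (270, 12, -29, 162), (272, 12, -21, 166), (274, 0, -33, 155), (276, 12, -6, 173), (278, 12, 1, 176), (280, 15, 12, 182), (282, 13, 16, 183), (284, 8, 16, 181)]
scene3 221 [(266, 12, -46, 147), (268, 10, -41, 148), (270, 13, -28, 156), (272, 12, -23, 158), (274, 13, -14, 162), (276, 12, -8, 164), (278, 14, 2, 170), (280, 13, 8, 172), (282, 8, 8, 171), (284, -6, -6, 159)]
scene3 224 [(266, -23, -104, 97), (268, 11, -41, 142), (270, 15, -26, 150), (272, 13, -22, 151), (274, 13, -15, 155), (276, 12, -8, 158), (278, 13, 0, 162), (280, 5, -5, 156), (282, -46, -75, 101), (284, -49, -71, 102)]
scene3 227 [(266, -15, -92, 98), (268, 10, -43, 132), (270, 10, -35, 137), (272, 8, -30, 138), (274, 7, -25, 140), (276, 0, -28, 136), (278, -3, -25, 136), (280, -38, -71, 99), (282, -38, -63, 103), (284, -42, -61, 102)]
scene3 230 [(266, -6, -79, 101), (268, 10, -44, 125), (270, 13, -32, 132), (272, 9, -30, 132), (274, 7, -26, 133), (276, 4, -24, 132), (278, -1, -24, 130), (280, -26, -54, 105), (282, -31, -53, 103), (284, -34, -50, 103)]
scene3 233 
[... 1255 characters left out ...]
, -38, 32, 105)]
scene5 248 [(291, -1, 20, 108), (293, 10, 43, 125), (295, 10, 49, 128), (297, 6, 50, 127), (299, 6, 57, 131), (301, 2, 58, 129), (303, -2, 60, 129), (305, -26, 34, 104), (307, -27, 39, 106), (309, -30, 42, 106)]
scene5 251 [(291, 3, 26, 106), (293, 11, 44, 119), (295, 11, 50, 122), (297, 5, 49, 119), (299, 5, 56, 123), (301, 0, 56, 120), (303, -3, 57, 120), (305, -17, 45, 106), (307, -22, 45, 104), (309, -24, 49, 106)]
scene5 254 [(291, 8, 32, 104), (293, 9, 40, 109), (295, 10, 49, 114), (297, 5, 48, 111), (299, 7, 57, 117), (301, 2, 58, 115), (303, -10, 48, 104), (305, -12, 52, 106), (307, -15, 54, 105), (309, -18, 57, 105)]
[5.11158568 2.27533152] [-3.68811404  2.19942544]
```

```bash
python3 - <<'E'
from h import *
s=load("scene6");crop(s,410,170,510,245,8,'c17.png')
E
```

```text
(no output)
```

View pics/c17.png

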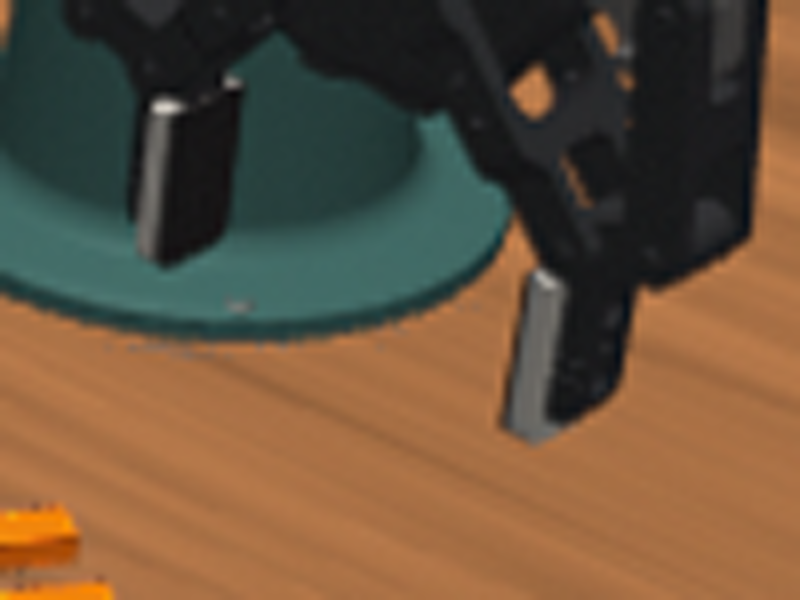

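View pics/x_scene5.png

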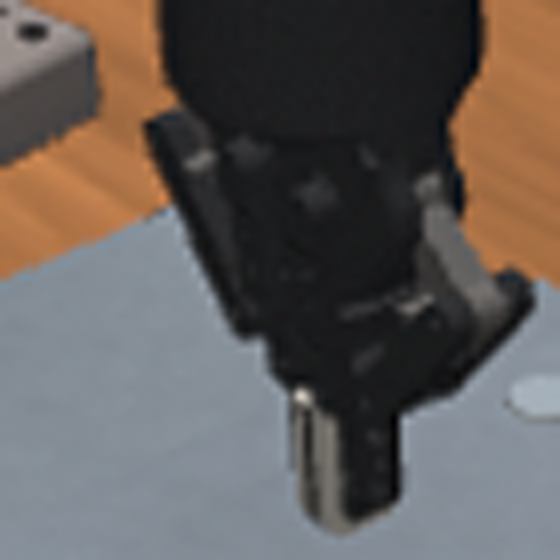

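Depth of the fingers shows their real end sits about 5.5 mm to +y and 22 mm above the reported TCP. Both leaf contacts agree with this. I'll correct for it on the descent.

```bash
python3 -m handwheel '[[0,0.03,-0.003,0,0,0,1],[0,0.04,-0.003,0,0,0,1],[0,0.04,0,0,0,0,1],[0,0.015,0,0,0,0,1],[0,0,0,0,0,0,1]]'; python3 -c "
from h import *
s=grab('scene','7');t=grab('top','7');crop(s,380,190,510,300,6,'c18.png')
st()"
```

```text
time: 12.58
tool_pos: [0.435, 0.3258, 0.1042]
tcp_rot: [-1.572, 0.042, -0.04]
wrist_force: [0.1, -0.6, 1.4]
width: 1.001
t12.68 enc mm [-134.2  286.4  106.6] world [436.5 327.4 106.6] F [0.4 0.1 0.5] w0.994
```

View pics/c18.png

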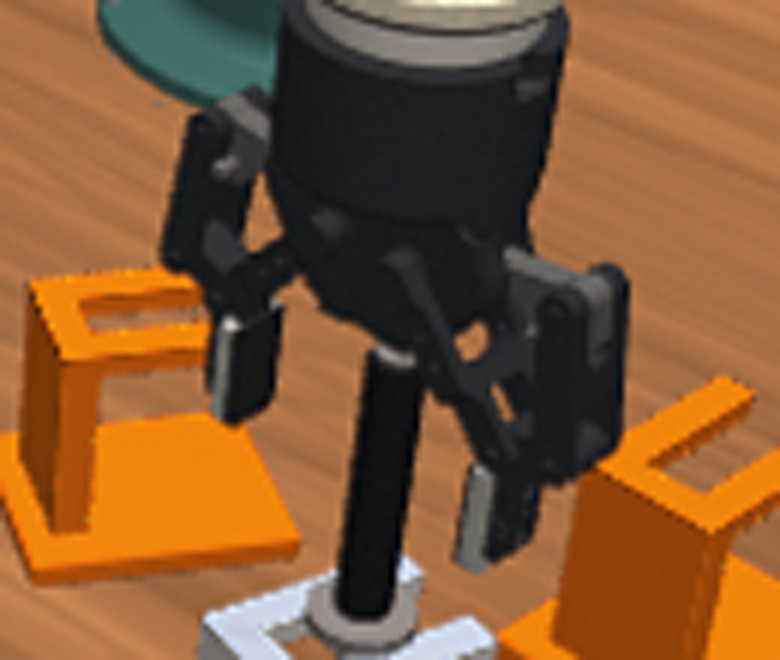

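```bash
python3 -m handwheel '[[0,0,0,0,0,0,0.5],[0,0,0,0,0,0,0],[0,0,0,0,0,0,0],[0,0,0,0,0,0,0],[0,0,0,0,0,0,0]]' 50; python3 -m handwheel '[[0,-0.015,0,0,0,0,0],[0,-0.035,0,0,0,0,0],[0,-0.05,0,0,0,0,0],[0,0,0,0,0,0,0],[0,0,0,0,0,0,0]]'; python3 -c "
from h import *
s=grab('scene','8');t=grab('top','8');crop(s,370,150,530,320,4.5,'c19.png')
st()"
```

```text
time: 13.3
tool_pos: [0.4354, 0.3276, 0.1055]
tcp_rot: [-1.57, 0.039, -0.04]
wrist_force: [0.0, 1.0, 2.3]
width: 0.193
time: 13.92
tool_pos: [0.4346, 0.3265, 0.2049]
tcp_rot: [-1.571, 0.04, -0.039]
wrist_force: [-0.0, -0.2, -2.0]
width: 0.198
t14.03 enc mm [-136.8  285.   203.1] world [433.8 326.1 203.1] F [ 0.1 -0.  -1.1] w0.200
```

View pics/c19.png

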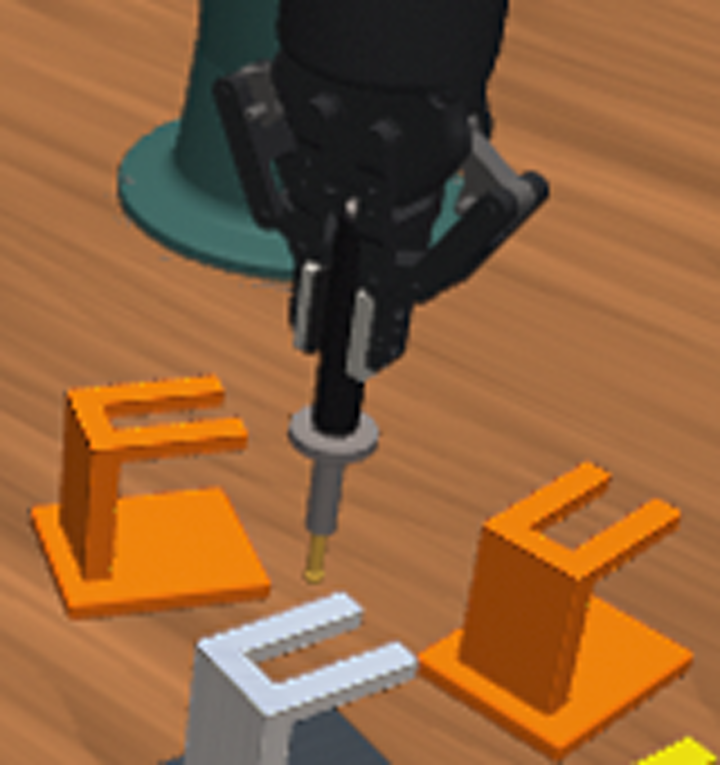

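```bash
python3 - <<'E'
from h import *
s=load("scene8");g=lambda x,y:(370+x/4.5-.4,150+y/4.5-.4)
print('tip',ray(s,*g(315,576),.1215),'collar',ray(s,*g(333,434),.193))
for xy in([.4342,.3333],[.4342,.332]):
  for z in(.118,.193,.288):print(xy,z,(np.array(proj(s,[*xy,z]))-[370,150]+.4)*4.5)
crop(load("top8"),170,210,270,290,8,'c20.png')
E
```

```text
tip [0.43226633 0.32824651 0.1215    ] collar [0.43527708 0.32918486 0.193     ]
[0.4342, 0.3333] 0.118 [321.3845831  590.64206514]
[0.4342, 0.3333] 0.193 [343.57427001 437.33697262]
[0.4342, 0.3333] 0.288 [374.93790294 220.65051521]
[0.4342, 0.332] 0.118 [318.72691855 589.16161078]
[0.4342, 0.332] 0.193 [340.76842777 435.92854374]
[0.4342, 0.332] 0.288 [371.91940799 219.36622967]
```

View pics/c20.png

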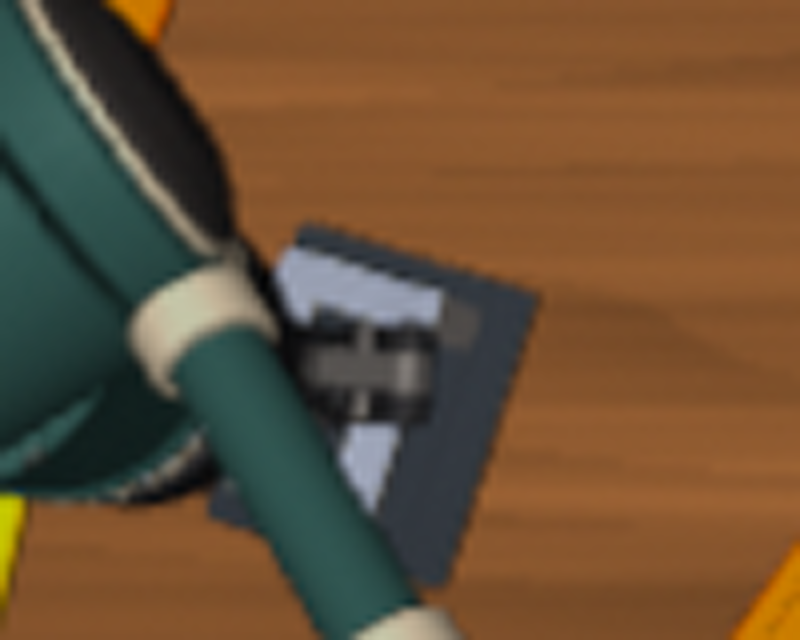

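```bash
python3 -m handwheel '[[0,-0.04,0,0,0,0,0],[0.008,0,-0.05,0,0,0,0],[0.008,0,-0.05,0,0,0,0],[0.008,0,-0.05,0,0,0,0],[0.008,0,-0.05,0,0,0,0],[0.008,0,-0.05,0,0,0,0],[0.008,0,-0.049,0,0,0,0],[0,0.02,0,0,0,0,0]]'; python3 -m handwheel '[[0,0.015,0,0,0,0,0],[0,0.010,0,0,0,0,0],[0,0,0,0,0,0,0],[0,0,0,0,0,0,0]]'; python3 -c "
from h import *
s=grab('scene','9');t=grab('top','9');crop(s,270,120,400,260,5.5,'c21.png')
crop(t,290,150,400,270,6,'c22.png')
st()"
```

```text
time: 15.02
tool_pos: [0.4682, 0.0227, 0.2247]
tcp_rot: [-1.572, 0.043, -0.044]
wrist_force: [-0.7, 0.7, -1.7]
width: 0.199
time: 15.52
tool_pos: [0.4681, 0.0266, 0.2004]
tcp_rot: [-1.57, 0.039, -0.039]
wrist_force: [0.2, 0.3, -1.3]
width: 0.196
t15.62 enc mm [-87.1 -12.5 200.8] world [468.4  26.5 200.8] F [ 0.7 -0.2 -1.2] w0.194
```

View pics/c21.png

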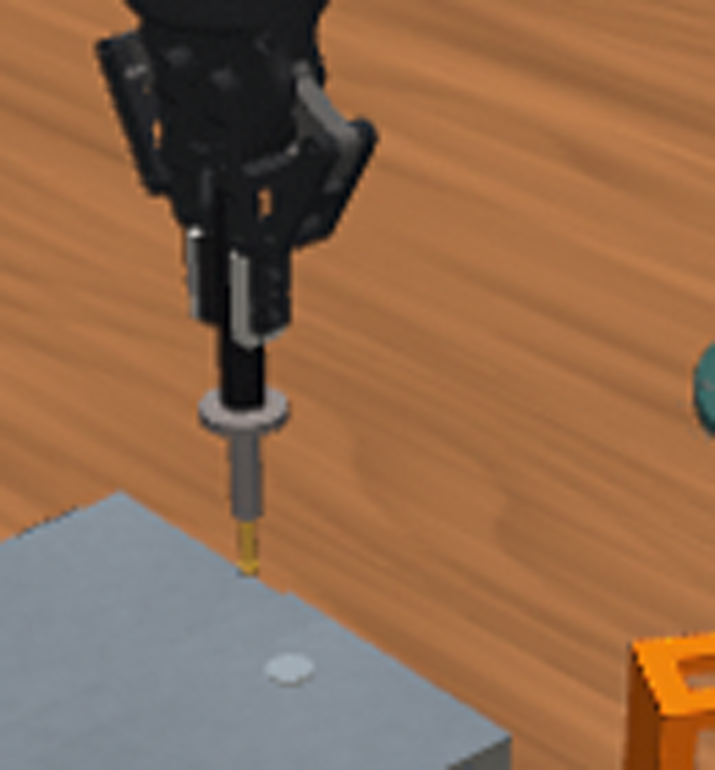

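View pics/c22.png

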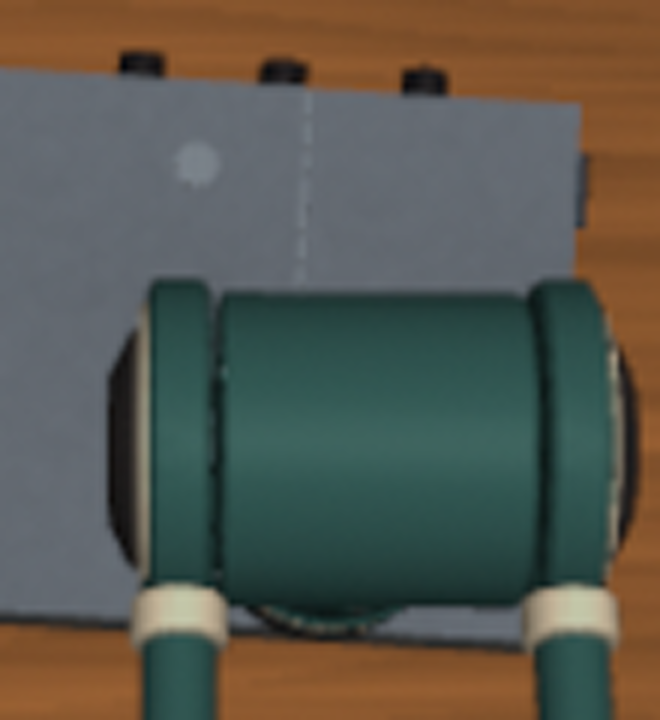

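```bash
python3 - <<'E'
from h import *
s=load("scene9");t=load("top9");g=lambda x,y:(270+x/5.5-.4,120+y/5.5-.4)
print('lip corner predicted crop',(proj(s,wor([-.110,-.008,.1]))-[270,120]+.4)*5.5,'tongue',(proj(s,wor([-.110,-.008,.096]))-[270,120]+.4)*5.5)
for z in (.111,.115,.119):print('tip ball ctr at z',z,(enc(ray(s,*g(248,572),z+.004))*1000).round(1))
print('tilt: collar ctr',(enc(ray(s,*g(244,412),.115+.073))*1000).round(1),'shaft',(enc(ray(s,*g(246,517),.115+.028))*1000).round(1))
for x,y in((305,92),(303,180),(300,275)):print('top lip edge',(enc(ray(t,290+x/6-.4,150+y/6-.4,.1))*1000).round(1))
E
```

```text
lip corner predicted crop [297.76325759 588.38528438] tongue [297.92467459 596.84770971]
tip ball ctr at z 0.111 [-88.2 -11.7 115. ]
tip ball ctr at z 0.115 [-84.3  -6.8 119. ]
tip ball ctr at z 0.119 [-80.4  -1.8 123. ]
tilt: collar ctr [-86.6  -9.1 188. ] shaft [-85.2  -8.1 143. ]
top lip edge [109.1  -8.7 100. ]
top lip edge [ 73.   -9.8 100. ]
top lip edge [ 34.2 -10.6 100. ]
```

```bash
python3 -m handwheel '[[-0.007,0.008,-0.008,0,0,0,0],[0,0.007,0,0,0,0,0],[0,0.002,0,0,0,0,0],[0,0,0,0,0,0,0]]'; python3 -c "
from h import *
st();s=grab('scene','10');crop(s,290,190,350,250,12,'c23.png')
st()"
```

```text
time: 16.12
tool_pos: [0.4602, 0.0184, 0.1826]
tcp_rot: [-1.57, 0.04, -0.04]
wrist_force: [1.3, 0.5, -2.1]
width: 0.2
t16.12 enc mm [-94.9 -21.  182.6] world [460.2  18.4 182.6] F [ 1.3  0.5 -2.1] w0.200
t16.18 enc mm [-94.6 -21.  182.9] world [460.5  18.4 182.9] F [ 0.7  0.4 -1.1] w0.190
```

View pics/c23.png

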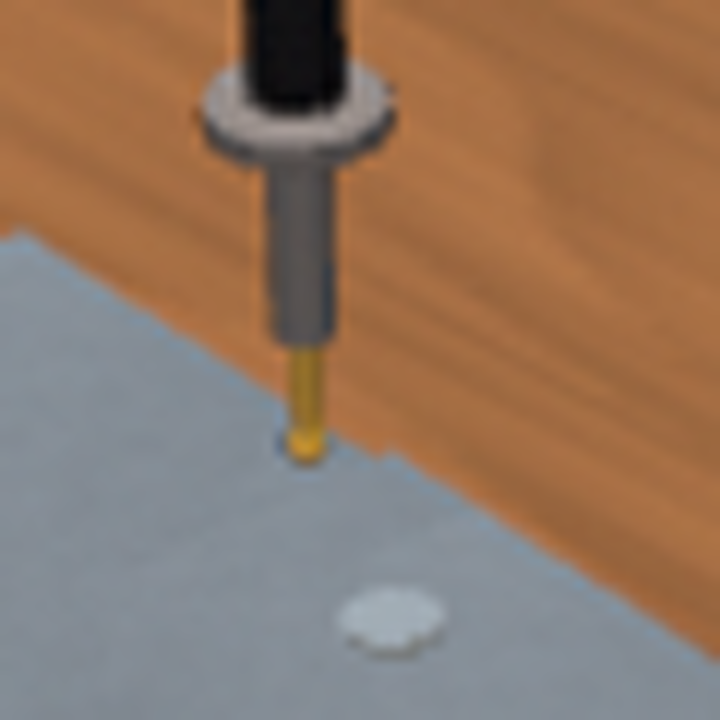

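```bash
for i in 1; do python3 -m handwheel '[[0,0.0015,0,0,0,0,0],[0,0,0,0,0,0,0],[0,0,0,0,0,0,0]]'; done; python3 -m handwheel '[[0,0.001,0,0,0,0,0],[0,0,0,0,0,0,0],[0,0,0,0,0,0,0]]'; python3 -m handwheel '[[0,0.001,0,0,0,0,0],[0,0,0,0,0,0,0],[0,0,0,0,0,0,0]]'
```

```text
time: 16.55
tool_pos: [0.4605, 0.0185, 0.1816]
tcp_rot: [-1.57, 0.04, -0.04]
wrist_force: [-0.2, 0.0, -1.4]
width: 0.196
time: 16.92
tool_pos: [0.4608, 0.0185, 0.181]
tcp_rot: [-1.57, 0.039, -0.041]
wrist_force: [-0.8, 0.6, 2.9]
width: 0.198
time: 17.3
tool_pos: [0.4611, 0.0184, 0.1808]
tcp_rot: [-1.57, 0.039, -0.041]
wrist_force: [-1.2, -0.0, 6.7]
width: 0.195
```

```bash
python3 -m handwheel '[[0,-0.0022,0,0,0,0,0],[0,0,0.002,0,0,0,0],[0,0,0.001,0,0,0,0],[0,0,0,0,0,0,0],[0,0,0,0,0,0,0]]'; python3 -m handwheel '[[0,0,0.001,0,0,0,0],[0,0,0,0,0,0,0],[0,0,0,0,0,0,0]]';python3 -m handwheel '[[0,0,0.001,0,0,0,0],[0,0,0,0,0,0,0],[0,0,0,0,0,0,0]]'
```

```text
time: 17.92
tool_pos: [0.4604, 0.0215, 0.1814]
tcp_rot: [-1.57, 0.04, -0.039]
wrist_force: [0.1, -0.2, -1.4]
width: 0.198
time: 18.3
tool_pos: [0.4605, 0.0225, 0.1816]
tcp_rot: [-1.57, 0.04, -0.04]
wrist_force: [-0.4, -0.8, -2.3]
width: 0.198
time: 18.68
tool_pos: [0.4607, 0.0235, 0.1817]
tcp_rot: [-1.57, 0.04, -0.04]
wrist_force: [0.1, -0.2, -2.3]
width: 0.193
```

```bash
python3 -m handwheel '[[0,0,0.001,0,0,0,0],[0,0,0,0,0,0,0],[0,0,0,0,0,0,0]]'; python3 -m handwheel '[[0,0,0.001,0,0,0,0],[0,0,0,0,0,0,0],[0,0,0,0,0,0,0]]'; python3 -c "
from h import *
st();s=grab('scene','11');crop(s,290,190,350,250,12,'c24.png')"
```

```text
time: 19.05
tool_pos: [0.4607, 0.0244, 0.1817]
tcp_rot: [-1.57, 0.04, -0.04]
wrist_force: [-0.7, 0.0, -1.5]
width: 0.198
time: 19.42
tool_pos: [0.4607, 0.0253, 0.1817]
tcp_rot: [-1.571, 0.04, -0.04]
wrist_force: [0.2, -0.8, -1.8]
width: 0.194
t19.43 enc mm [-94.7 -14.1 181.7] world [460.7  25.3 181.7] F [ 0.2 -0.8 -1.8] w0.194
```

View pics/c24.png

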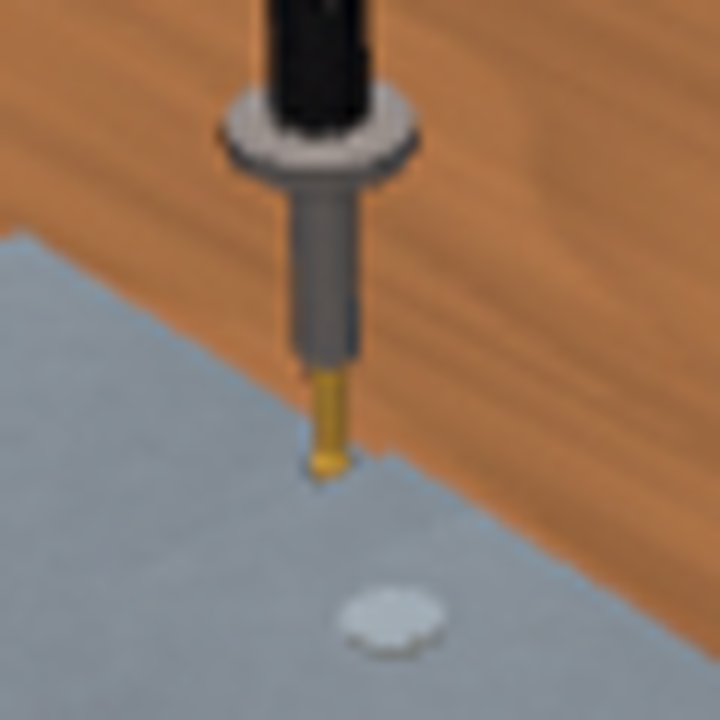

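```bash
python3 - <<'E'
from h import *
s=load("scene11");g=lambda x,y:(290+x/12-.46,190+y/12-.46);ig=lambda p:(np.array(p)-[290,190]+.46)*12
o=ig(proj(s,wor([-.110,-.008,.1])));print('lip corner pred',o,'tongue/tongue corner',ig(proj(s,wor([-.11,-.008,.096]))))
for x in(-.098,-.094,-.09,-.086):print(x,'foot pred rel lip corner',ig(proj(s,wor([x,-.012,.096])))-o)
print(enc(ray(s,*g(328,468),.1))*1000, enc(ray(s,*g(320,130),.172-.003))*1000)
crop(s,300,205,345,245,16,'c25.png')
E
```

```text
lip corner pred [410.38528928 444.46971138] tongue/tongue corner [410.73747183 462.93318482]
-0.098 foot pred rel lip corner [-64.58175417  32.98448537]
-0.094 foot pred rel lip corner [-81.70465118  40.87577087]
-0.09 foot pred rel lip corner [-98.89129911  48.79643672]
-0.086 foot pred rel lip corner [-116.14205467   56.74664732]
[-93.73424266 -11.71702262 100.        ] [-95.31017568 -13.30286481 169.        ]
```

View pics/c25.png

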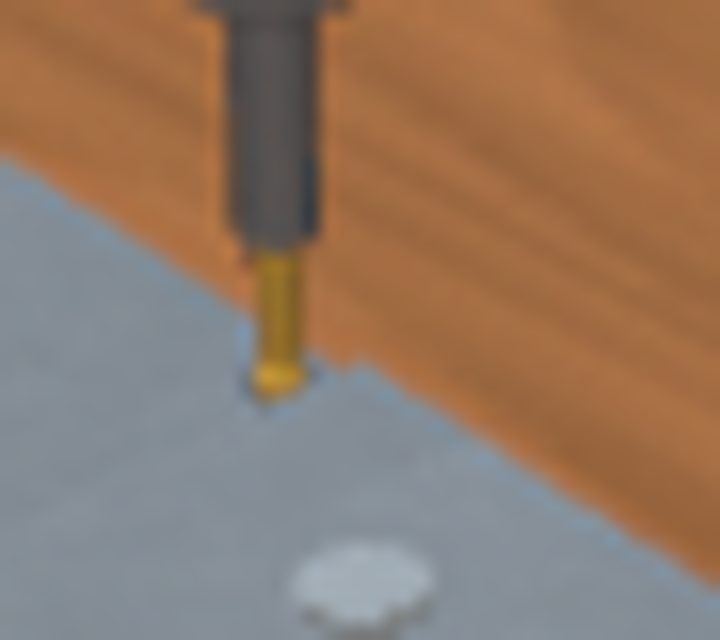

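```bash
python3 -m handwheel '[[0,0.0003,0.0008,0,0,0,0],[0,0,0,0,0,0,0],[0,0,0,0,0,0,0]]'; python3 -m handwheel '[[0,0,0.0008,0,0,0,0],[0,0,0,0,0,0,0],[0,0,0,0,0,0,0]]';  python3 -m handwheel '[[0,0,0.0008,0,0,0,0],[0,0,0,0,0,0,0],[0,0,0,0,0,0,0]]'
```

```text
time: 19.85
tool_pos: [0.4609, 0.0259, 0.1815]
tcp_rot: [-1.571, 0.04, -0.04]
wrist_force: [-0.3, -4.1, 0.3]
width: 0.196
time: 20.23
tool_pos: [0.4609, 0.0266, 0.1815]
tcp_rot: [-1.571, 0.04, -0.04]
wrist_force: [-0.1, -4.4, 0.8]
width: 0.194
time: 20.6
tool_pos: [0.461, 0.0271, 0.1816]
tcp_rot: [-1.572, 0.039, -0.04]
wrist_force: [-0.2, -6.0, 1.2]
width: 0.196
```

```bash
python3 -m handwheel '[[0,0,-0.0022,0,0,0,0],[0,0.0002,0,0,0,0,0],[0,0,0,0,0,0,0]]'; python3 -c "
from h import *
delta(wor([-.0947,-.0138,.1813]),RT)"
```

```text
time: 20.98
tool_pos: [0.4609, 0.0259, 0.1813]
tcp_rot: [-1.57, 0.04, -0.04]
wrist_force: [0.1, -2.0, 1.9]
width: 0.198
t20.98 enc mm [-94.5 -13.5 181.3] world [460.9  25.9 181.3] F [ 0.1 -2.   1.9] w0.198
tool shift mm [-0.2  0.  -0.3]
turn [-0.0005 -0.0005  0.0003]
```

```bash
python3 -m handwheel '[[0.002,-0.0003,-0.0004,0,0,0,0],[0.00375,0,0,0,0,0,0],[0.00375,0,0,0,0,0,0],[0.00375,0,0,0,0,0,0],[0.00375,0,0,0,0,0,0]]'; python3 -c "
from h import *
st()"
```

```text
time: 21.6
tool_pos: [0.4785, 0.0245, 0.1813]
tcp_rot: [-1.57, 0.039, -0.041]
wrist_force: [-1.3, -0.1, -0.3]
width: 0.193
t21.60 enc mm [-76.9 -14.  181.3] world [478.5  24.5 181.3] F [-1.3 -0.1 -0.3] w0.193
```

```bash
python3 -m handwheel '[[0.00375,0,0,0,0,0,0],[0.00375,0,0,0,0,0,0],[0.00375,0,0,0,0,0,0],[0.00375,0,0,0,0,0,0],[0.00375,0,0,0,0,0,0],[0.00375,0,0,0,0,0,0]]'; python3 -c "
from h import *
st()"
```

```text
time: 22.35
tool_pos: [0.5005, 0.0232, 0.1815]
tcp_rot: [-1.57, 0.04, -0.04]
wrist_force: [-1.0, 0.6, -0.9]
width: 0.197
t22.35 enc mm [-54.8 -14.1 181.5] world [500.5  23.2 181.5] F [-1.   0.6 -0.9] w0.197
```

```bash
python3 -m handwheel '[[0.00375,0.0001,0.0002,0,0,0,0],[0.00375,0.0001,0.0002,0,0,0,0],[0.00375,0,0.0001,0,0,0,0],[0.00375,0,0,0,0,0,0],[0.00375,0,0,0,0,0,0]]'; python3 -c "
from h import *
st();s=grab('scene','12');crop(s,280,190,350,250,11,'c26.png');t=grab('top','12');crop(t,290,150,400,270,6,'c27.png')"
```

```text
time: 22.98
tool_pos: [0.5189, 0.0226, 0.1812]
tcp_rot: [-1.571, 0.04, -0.039]
wrist_force: [-2.1, -1.7, 0.8]
width: 0.196
t22.98 enc mm [-36.5 -13.8 181.2] world [518.9  22.6 181.2] F [-2.1 -1.7  0.8] w0.196
```

View pics/c26.png

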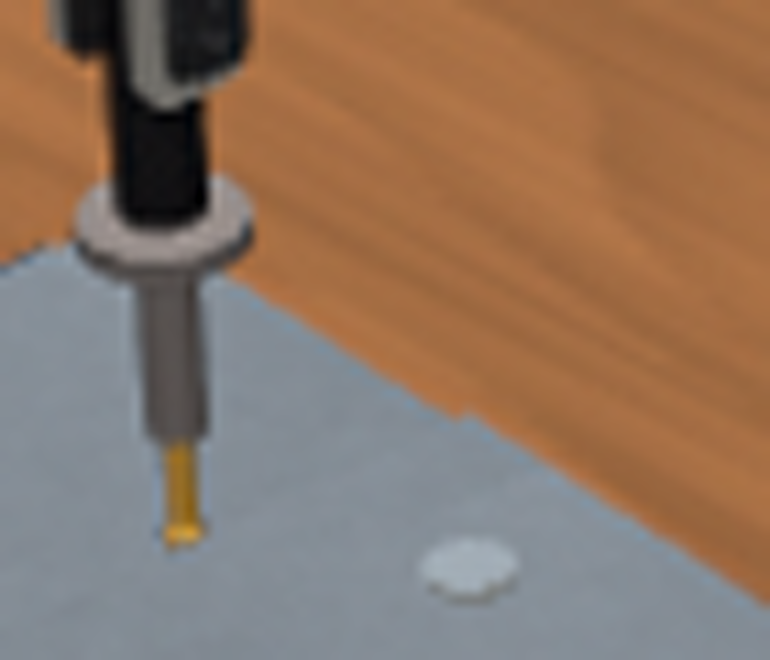

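The tip sits on the leaf at crop (183,545), in light contact with the lip (Fy −1.7 N), so the seam direction is confirmed. Continuing.

```bash
python3 -m handwheel '[[0.00375,-0.0002,-0.0003,0,0,0,0],[0.00375,0,0,0,0,0,0],[0.00375,0,0,0,0,0,0],[0.00375,0,0,0,0,0,0],[0.00375,0,0,0,0,0,0],[0.00375,0,0,0,0,0,0],[0.00375,0,0,0,0,0,0],[0.00375,0,0,0,0,0,0]]'; python3 -c "
from h import *
st()"
```

```text
time: 24.08
tool_pos: [0.5492, 0.021, 0.1815]
tcp_rot: [-1.57, 0.04, -0.04]
wrist_force: [-0.8, -1.4, -2.4]
width: 0.193
t24.07 enc mm [ -6.1 -13.9 181.5] world [549.2  21.  181.5] F [-0.8 -1.4 -2.4] w0.193
```

```bash
python3 -m handwheel '[[0.00375,0.0002,0,0,0,0,0],[0.00375,0,0,0,0,0,0],[0.00375,0,0,0,0,0,0],[0.00375,0,0,0,0,0,0],[0.00375,0,0,0,0,0,0],[0.00375,0,0,0,0,0,0]]'; python3 -c "
from h import *
st()"
```

```text
time: 24.82
tool_pos: [0.5716, 0.0198, 0.1813]
tcp_rot: [-1.57, 0.04, -0.04]
wrist_force: [-1.4, -0.3, 0.2]
width: 0.196
t24.82 enc mm [ 16.3 -14.  181.3] world [571.6  19.8 181.3] F [-1.4 -0.3  0.2] w0.196
```

```bash
python3 -m handwheel '[[0.00375,0,0.0001,0,0,0,0],[0.00375,0,0.0001,0,0,0,0],[0.00375,0,0,0,0,0,0],[0.00375,0,0,0,0,0,0],[0.00375,0,0,0,0,0,0],[0.00375,0,0,0,0,0,0],[0.00375,0,0,0,0,0,0]]'; python3 -c "
from h import *
st()"
```

```text
time: 25.7
tool_pos: [0.5978, 0.0186, 0.1812]
tcp_rot: [-1.571, 0.04, -0.04]
wrist_force: [-2.6, -1.6, 0.4]
width: 0.201
t25.70 enc mm [ 42.5 -13.9 181.2] world [597.8  18.6 181.2] F [-2.6 -1.6  0.4] w0.201
```

```bash
python3 -m handwheel '[[0.00375,-0.0001,-0.0002,0,0,0,0],[0.00375,0,0,0,0,0,0],[0.00375,0,0,0,0,0,0],[0.00375,0,0,0,0,0,0],[0.00375,0,0,0,0,0,0],[0.00375,0,0,0,0,0,0],[0.00375,0,0,0,0,0,0]]'; python3 -c "
from h import *
st()"
```

```text
time: 26.58
tool_pos: [0.6241, 0.0172, 0.1814]
tcp_rot: [-1.57, 0.04, -0.04]
wrist_force: [-1.1, -1.1, -1.3]
width: 0.196
t26.57 enc mm [ 68.9 -14.  181.4] world [624.1  17.2 181.4] F [-1.1 -1.1 -1.3] w0.196
```

```bash
python3 -m handwheel '[[0.00375,0.0001,0,0,0,0,0],[0.00375,0,0,0,0,0,0],[0.00375,0,0,0,0,0,0],[0.00375,0,0,0,0,0,0],[0.00375,0,0,0,0,0,0],[0.00375,0,0,0,0,0,0],[0.00375,0,0,0,0,0,0]]'; python3 -c "
from h import *
st()
s=grab('scene','13');crop(s,190,200,330,330,5,'c28.png')"
```

```text
time: 27.45
tool_pos: [0.6503, 0.0158, 0.1813]
tcp_rot: [-1.57, 0.04, -0.04]
wrist_force: [-1.2, -0.7, 0.1]
width: 0.195
t27.45 enc mm [ 95.1 -14.  181.3] world [650.3  15.8 181.3] F [-1.2 -0.7  0.1] w0.195
```

View pics/c28.png

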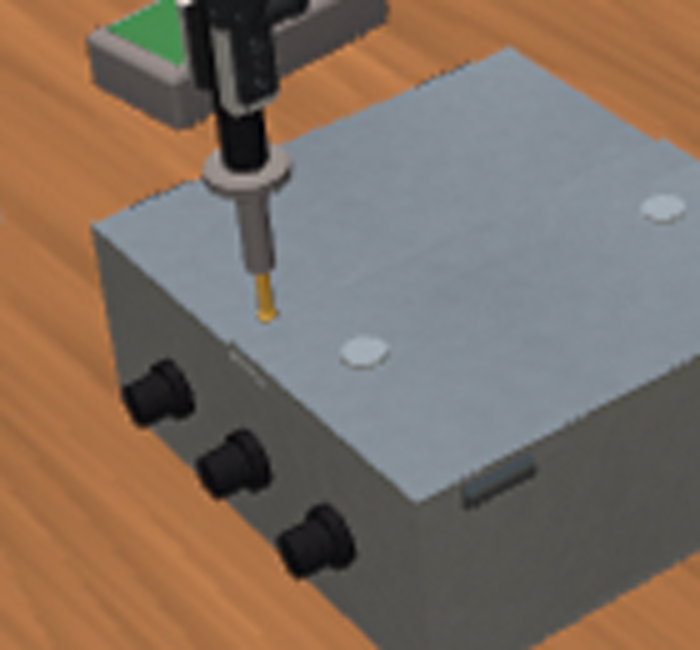

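```bash
python3 - <<'E'
from h import *
s=load("scene13");ig=lambda p:(np.array(p)-[190,200]+.4)*5
for p in([.11,-.12,.096],[.11,-.008,.1],[.11,-.012,.096],[.09,-.012,.096],[.094,-.012,.096],[.11,.12,.1]):print(p,ig(proj(s,wor(p))))
E
python3 -m handwheel '[[0.00375,0,0,0,0,0,0],[0.00375,0,0,0,0,0,0],[0.00275,0,0,0,0,0,0],[0,0,0,0,0,0,0]]'; python3 -c "
from h import *
st()"
```

```text
[0.11, -0.12, 0.096] [ 99.71831942 219.66300863]
[0.11, -0.008, 0.1] [238.15499776 334.08400111]
[0.11, -0.012, 0.096] [233.9513963  337.51572472]
[0.09, -0.012, 0.096] [277.1215655 317.620252 ]
[0.094, -0.012, 0.096] [268.5578441  321.56694224]
[0.11, 0.12, 0.1] [425.42736913 497.84932725]
time: 28.0
tool_pos: [0.6607, 0.0153, 0.1813]
tcp_rot: [-1.57, 0.039, -0.04]
wrist_force: [0.2, -1.4, -0.4]
width: 0.194
t28.00 enc mm [105.6 -14.  181.3] world [660.7  15.3 181.3] F [ 0.2 -1.4 -0.4] w0.194
```

```bash
python3 -m handwheel '[[0,-0.02,0,0,0,0,0],[0,-0.04,0,0,0,0,0]]'; python3 -c "
from h import *
delta([.4352,.3325,.240],RT)"
```

```text
time: 28.25
tool_pos: [0.6592, 0.0156, 0.2405]
tcp_rot: [-1.57, 0.043, -0.037]
wrist_force: [0.9, -0.2, -0.7]
width: 0.197
t28.25 enc mm [104.  -13.7 240.5] world [659.2  15.6 240.5] F [ 0.9 -0.2 -0.7] w0.197
tool shift mm [-239.8    1.5  305.1]
turn [-0.0005 -0.0003 -0.0034]
```

```bash
python3 -m handwheel '[[-0.02,0,0.025,0,0,0,0],[-0.034,0,0.043,0,0,0,0],[-0.036,0,0.046,0,0,0,0],[-0.036,0,0.046,0,0,0,0],[-0.036,0,0.046,0,0,0,0],[-0.034,0,0.044,0,0,0,0],[-0.028,0,0.035,0,0,0,0],[-0.017,0,0.021,0,0,0,0]]';python3 -m handwheel '[[0,0.02,0,0,0,0,0],[0,0.02,0,0,0,0,0],[0,0,0,0,0,0,0]]';  python3 -c "
from h import *
delta([.4352,.3325,.2],RT)"
```

```text
time: 29.25
tool_pos: [0.4341, 0.3357, 0.2434]
tcp_rot: [-1.568, 0.037, -0.04]
wrist_force: [0.8, -0.8, -2.6]
width: 0.197
time: 29.62
tool_pos: [0.4339, 0.331, 0.198]
tcp_rot: [-1.574, 0.044, -0.037]
wrist_force: [-0.5, 0.3, -1.1]
width: 0.199
t29.62 enc mm [-137.   289.9  198. ] world [433.9 331.  198. ] F [-0.5  0.3 -1.1] w0.199
tool shift mm [ 1.3 -2.   1.5]
turn [ 0.0037 -0.0016 -0.0045]
```

```bash
python3 -m handwheel '[[0.001,0,0,0,0,0,0],[0,0,0,0,0,0,0],[0,0,0,0,0,0,0]]';  python3 -c "
from h import *
s=grab('scene','14');crop(s,400,200,480,300,7,'c29.png')
delta([.4352,.3325,.2],RT)
ig=lambda p:(np.array(p)-[400,200]+.43)*7
fk=np.array([.4356,.3339])
for z in(.09,.113,.183,.19):print(z,ig(proj(s,[*fk,z])))
"
```

```text
time: 30.0
tool_pos: [0.4367, 0.3331, 0.202]
tcp_rot: [-1.57, 0.04, -0.041]
wrist_force: [0.0, 0.6, -0.9]
width: 0.193
t30.05 enc mm [-134.3  292.1  201.9] world [436.6 333.1 201.9] F [ 0.1 -0.6 -1.5] w0.200
tool shift mm [-1.4  1.9 -0.7]
turn [-0.0007 -0.0007  0.0008]
0.09 [276.64473134 655.9787839 ]
0.113 [286.53761759 587.54265331]
0.183 [318.42974918 366.92209564]
0.19 [321.77606174 343.77327157]
```

View pics/c29.png

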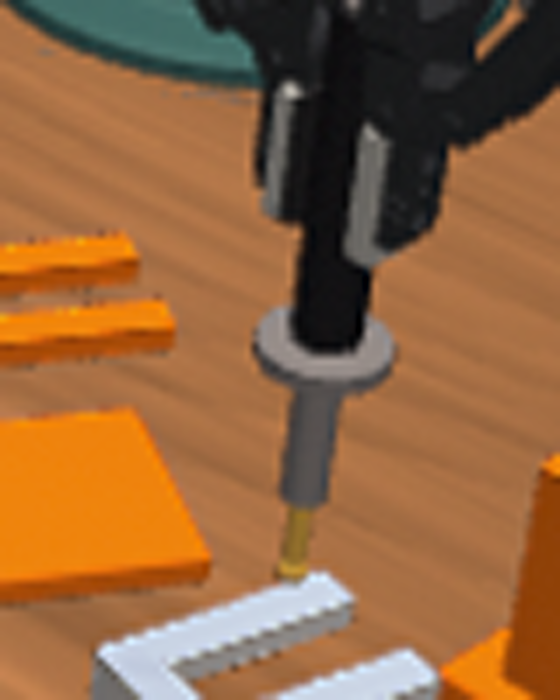

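```bash
python3 -m handwheel '[[-0.0005,0.015,-0.0005,0,0,0,0],[0,0.02,0,0,0,0,0],[0,0.02,0,0,0,0,0],[0,0.02,0,0,0,0,0],[0,0.013,0,0,0,0,0],[0,0,0,0,0,0,0]]';  python3 -c "
from h import *
s=grab('scene','15');crop(s,390,200,480,350,5,'c30.png')
st()"
```

```text
time: 30.8
tool_pos: [0.4342, 0.3317, 0.1111]
tcp_rot: [-1.573, 0.042, -0.037]
wrist_force: [-0.5, -0.2, -1.1]
width: 0.19
t30.85 enc mm [-135.8  291.2  112.4] world [435.  332.3 112.4] F [ 0.3 -0.2 -0.8] w0.197
```

View pics/c30.png

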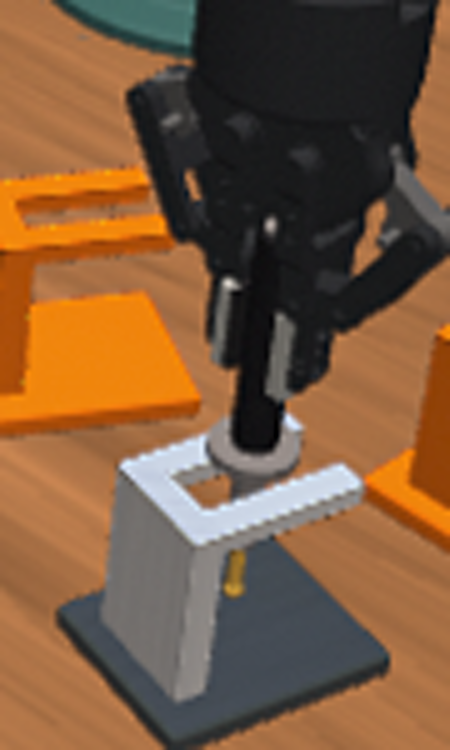

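The shaft is in the slot and the collar, at crop (255,445), is just above the prongs. I'll lower it gently until it lands.

```bash
python3 -m handwheel '[[0,0.004,0,0,0,0,0],[0,0.002,0,0,0,0,0],[0,0,0,0,0,0,0],[0,0,0,0,0,0,0]]'; python3 -m handwheel '[[0,0.001,0,0,0,0,0],[0,0,0,0,0,0,0],[0,0,0,0,0,0,0]]'
```

```text
time: 31.35
tool_pos: [0.4357, 0.3327, 0.1076]
tcp_rot: [-1.57, 0.04, -0.04]
wrist_force: [1.0, 0.0, -0.5]
width: 0.192
time: 31.72
tool_pos: [0.4356, 0.3326, 0.1063]
tcp_rot: [-1.57, 0.04, -0.04]
wrist_force: [-0.0, -0.4, -0.9]
width: 0.195
```

```bash
python3 -m handwheel '[[0,0.001,0,0,0,0,0],[0,0,0,0,0,0,0],[0,0,0,0,0,0,0]]'; python3 -m handwheel '[[0,0.0008,0,0,0,0,0],[0,0,0,0,0,0,0],[0,0,0,0,0,0,0]]'
```

```text
time: 32.1
tool_pos: [0.4357, 0.3327, 0.1056]
tcp_rot: [-1.57, 0.04, -0.04]
wrist_force: [-0.3, -0.6, 1.2]
width: 0.193
time: 32.48
tool_pos: [0.4358, 0.3327, 0.1055]
tcp_rot: [-1.57, 0.039, -0.04]
wrist_force: [-1.7, -2.0, 5.3]
width: 0.195
```

```bash
python3 -m handwheel '[[0,-0.001,0,0,0,0,0],[0,0,0,0,0,0,0.27],[0,0,0,0,0,0,0.4],[0,0,0,0,0,0,0.7],[0,0,0,0,0,0,0.9],[0,0,0,0,0,0,0.9]]';  python3 -c "
from h import *
s=grab('scene','16');crop(s,380,190,510,350,4.5,'c31.png')
st()"
```

```text
time: 33.22
tool_pos: [0.4356, 0.3326, 0.1054]
tcp_rot: [-1.57, 0.04, -0.04]
wrist_force: [-0.3, 0.5, 0.2]
width: 0.9
t33.27 enc mm [-135.3  291.5  105.5] world [435.6 332.6 105.5] F [-0.3 -0.1  0.3] w0.904
```

View pics/c31.png

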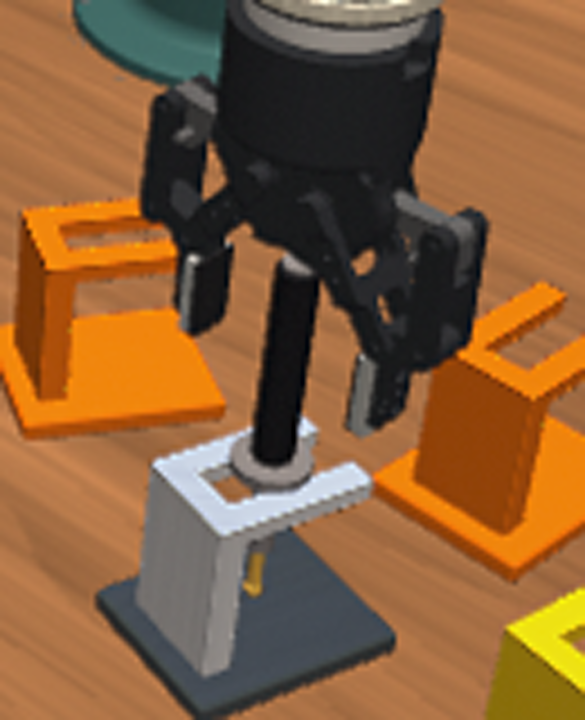

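The probe hangs by its collar. I'll back straight up and clear.

```bash
python3 -m handwheel '[[0,-0.02,0,0,0,0,0.9],[0,-0.04,0,0,0,0,0.9],[0,-0.05,0,0,0,0,0.9],[0,-0.05,0,0,0,0,0.9],[0,-0.02,0.04,0,0,0,0.9],[-0.02,0,0.055,0,0,0,0.9],[-0.02,0,0.055,0,0,0,0.9],[-0.02,0,0.04,0,0,0,0.9]]'; python3 -m handwheel '[[0,0,0,0,0,0,0.9],[0,0,0,0,0,0,0.9],[0,0,0,0,0,0,0.9],[0,0,0,0,0,0,0.9]]'; python3 -c "
from h import *
s=grab('scene','17');t=grab('top','17');crop(s,380,190,510,350,4.5,'c32.png');crop(t,130,140,400,340,2.9,'c33.png')
st()
S=(cloud(s)-[*C,0])@M*1000
for (u,v) in [(226,247),(237,250),(257,252),(268,281),(295,274),(287,285),(333,254)]:print(np.median(S[v-1:v+2,u-1:u+2].reshape(-1,3),0).round(1))
"
```

```text
time: 34.28
tool_pos: [0.3845, 0.5275, 0.2853]
tcp_rot: [-1.57, 0.039, -0.039]
wrist_force: [-0.1, -0.1, 1.1]
width: 0.902
time: 34.78
tool_pos: [0.386, 0.5244, 0.2858]
tcp_rot: [-1.57, 0.041, -0.041]
wrist_force: [-0.2, -0.4, 0.1]
width: 0.902
t34.88 enc mm [-194.7  480.9  285.7] world [385.9 524.7 285.7] F [ 0.   0.1 -0.8] w0.901
[ 89.8 -86.3  95.5]
[ 78.3 -61.5  95.9]
[ 51.3 -27.1  95.2]
[89.7 68.9 99.9]
[ 38.1  85.5 100. ]
[ 69.3 102.1 100.1]
[-58.7  83.8 100.6]
```

View pics/c32.png

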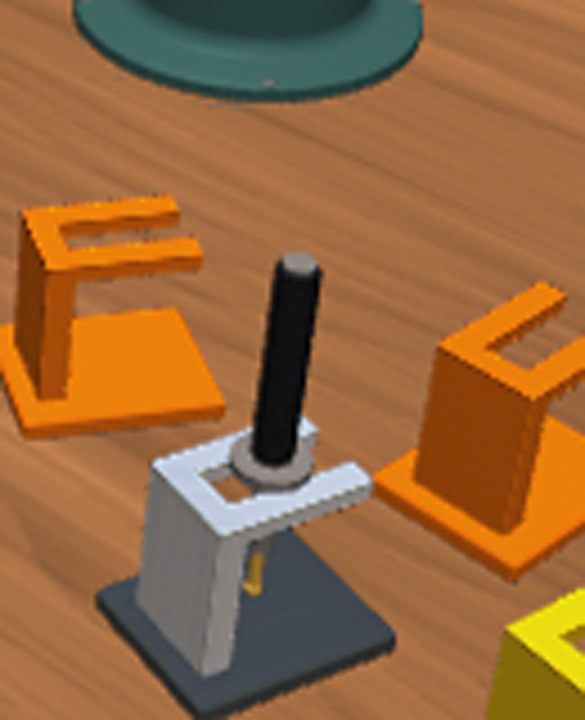

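View pics/c33.png

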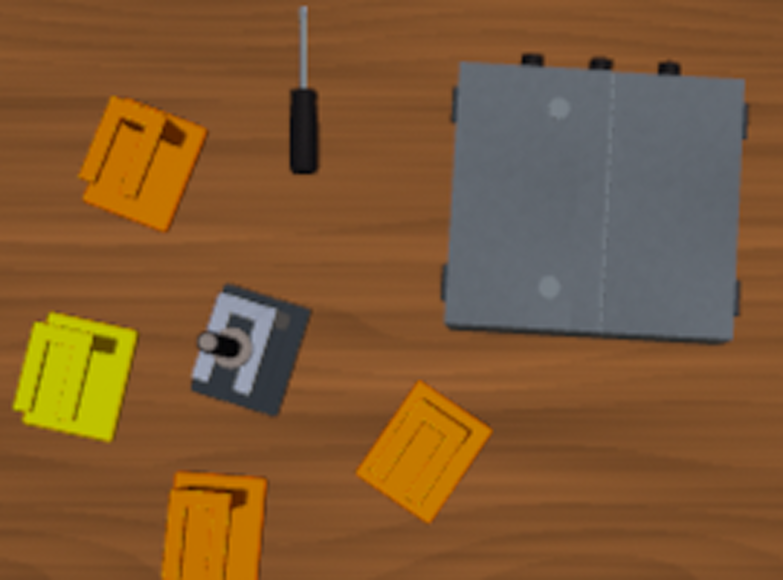

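The probe hangs upright with its collar on the prongs (crop 270,465). Both leaves are level, the bystanders haven't moved, and the arm is clear.

```bash
python3 -c "
from workcell import workorder
print(workorder.finish_job())"
```

```text
the job is handed in; nothing more can be done
None
```

The job is done and handed in at about 35 s. I shut the rebated leaf first and the flanged leaf second, traced the seam with the probe, and hung the probe back in its fork.

- **Leaves:** the last depth readings put the outer faces at about 95.5 mm (rebated) and 100 mm (flanged), as expected with both fully shut.
- **Trace:** the tip ran from about x −95 to beyond +100 mm at about 3 cm/s. It paused for about 0.1 s twice for pictures: near x −36, and near +95, just past the seam's end. Contact forces read between calls stayed at about 3 N or less. While finding the seam beforehand, I pressed with about 8 N down and 6 N sideways.
- **Probe:** it hangs upright by its collar in the aluminium rest. The look-alikes and the screwdriver have not moved in the last pictures, and I saw nothing disturbed around the meter or the tray.

**Disagreement:** the real finger ends were about 22 mm higher and 5 mm further to the robot's left than the reported TCP. Cameras showed both, and contact with the leaves confirmed the height. I corrected for it using camera and contact readings. The tip's position along the seam was known only to about 4 mm, so I ran past both ends.

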